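Fetch the powder jar from behind the bottles and weigh it

TASK

The squat powder jar stands at the back of the bottle tray, boxed in by three taller bottles. First stand all three bottles upright on the steel side tray, then set the jar upright in the middle of the balance pan, and then put each bottle back, upright, on the very place in the bottle tray where it stood before. Leave the mould cup, the mounted specimen and the mixing cup where they are, and knock nothing over.

Things in the scene. Friction and masses are not known exactly. Their poses are not given: they have to be found in the camera images.
- tall_bottle: tall slim round white plastic bottle, 47 mm in diameter, straight sides up to 118 mm, sloping shoulder, small grey screw cap 27 mm wide, 142 mm high in all, about 200 g. Origin: centre of its underside; z along the bottle, upward.
- square_bottle: square white plastic bottle, 50 x 50 mm with 5 mm rounded edges, flat sides up to 108 mm, grey screw cap 33 mm wide, 129 mm high in all, about 220 g. Origin: centre of its underside; x and y square to its flat sides, z upward.
- wide_bottle: stout round white plastic bottle with a wide mouth, 58 mm in diameter, straight sides up to 94 mm, grey screw cap 50 mm wide, 113 mm high in all, about 250 g. Origin: centre of its underside; z upward.
- jar: squat round white powder jar with a full-width grey lid, 57 mm in diameter, straight sides, 46 mm high, closed, about 150 g. Origin: centre of its underside; z upward. It starts on the back place of the bottle tray with a bottle close on its left, right and front (2 to 15 mm gaps).
- bottle_tray: grey plastic drip tray, fixed, 198 x 228 mm, floor at 4 mm, lips 4 mm thick, 12 mm high, 25 mm at the back. Origin: centre of its underside; x away from the robot, y left. Four flat ring marks 60 mm wide show the places, centres (x, y) in mm: back (42, 0) for the jar; left (42, 62), right (42, -62), front (-20, 0) for the bottles, in changing order. Each thing starts within 3 mm of its mark.
- side_tray: empty flat stainless steel tray, fixed, on the left or the right of the bottle tray, 276 x 116 mm, floor 3 mm above the bench, lip 8 mm high and 3 mm thick. Origin: centre of its underside; x along its long side, y across. Three bottles fit in a row at x = -80, 0 and +80 mm.
- balance: compact white bench balance, fixed, on the other side, housing 205 x 190 mm and 50 mm high with display and keys towards the robot; round steel pan 122 mm in diameter whose flat top is 60 mm above the bench. Origin: on the bench right under the centre of the pan; z upward. The housing reaches from x = -131 to +75 mm and y = -95 to +95 mm in its frame; the display end rises to 57 mm.
- mould_cup: bystander: small open black rubber mould cup, 39 mm in diameter, 30 mm high, in a front corner of the bottle tray. Origin: centre of its underside.
- specimen: bystander: mounted metal specimen, a black disc 30 mm in diameter and 20 mm high, in the other front corner of the bottle tray. Origin: centre of its underside.
- mixing_cup: bystander: open grey plastic mixing cup, 64 mm in diameter at the rim, 62 mm high, on the bench between the robot and the bottle tray. Origin: centre of its underside.
Not all that is in view belongs to the job. What is shaped like the jar but blue or brown is not meant. Leave any orange look-alike of the tall_bottle alone.

How it is judged:
By the outcome, as a careful person would: the job done as asked, in the order asked, and still so for the second after the job is handed in, with the robot touching nothing.
It also fails if it takes over 141 s, if anything falls off the work surface, if the arm or the gripper's body presses on something with over 40 N, if the wrist force passes 120 N, or if a joint passes its speed limit or range.

ROBOT

A 6-joint arm with a two-finger parallel gripper is mounted at the origin on the work surface. World frame = base frame: x ahead of the robot, y to its left, z up, the work surface at z = 0. Lengths are in m, angles in rad, forces in N, time in s.
With the tool pointing down it reaches from about 0.35 to 0.775 m from the base axis. Payload 7.3 kg.
Tool frame: the origin (TCP) lies midway between the tips of the shut fingers; the grasp point (between the pads) lies 19 mm behind it (robot.tcp_to_grasp is the distance from the TCP to the grasp point, in m); z points along the fingers, y is the line along which they close (so a half turn about z gives the same grasp; the last joint's range is limited). The gripper opens to 92 mm and grips with 3 to 60 N. Pads are 19 mm wide; open, the fingers measure 130 mm over their backs; the gripper's body (75 mm by 190 mm) begins 47 mm behind the grasp point.
Start: joints at [-1.324, 0.342, 1.524, -0, 1.275, -0.146], TCP at [0.201, -0.485, 0.227] pointing down, gripper open.
Joint ranges: [-2.53, 2.53], [-0.77, 2.02], [0.04, 2.7], [-1, 4.14], [0.28, 2.66], [-3.11, 3.11]. Speed limits (rad/s): [2.57, 2.57, 3.14, 3.14, 3.14, 3.14].

INTERFACE

Orientations are given as [roll, pitch, yaw] about the fixed x, y, z axes, in that order (R = Rz(yaw) Ry(pitch) Rx(roll)).
In Python, from cell import readout, cams, ticket, robot gives the robot as it stands. The module is installed in compiled form; this text tells all that it offers.
- The arm moves only by the tool jog_arm, never from a script. Its argument "plan" is a list of rows, each a list of 5 numbers: the shift along the world's x, y, z each as a share of 0.08 m, from -1 to 1, then the turn about the world's z as a share of 90 degrees, from -1 to 1, then the opening, from -1 (shut) to 1 (fully open). A call has 1 to 12 rows; each row is the pose to reach, as a shift and turn from the pose commanded when the call began; what a row does not reach only later rows make up. A row lasts 1/10 s, in which the tool goes at most 50 mm and 8.59 degrees, less where a joint would pass 70% of its speed; a pose out of reach is approached as far as the arm can. A call with a number of a shift or a turn outside -1 to 1 is refused whole. A call with a gripper value outside its range is refused whole. The fingers move at their own pace and stop on an object; "squeeze" is the grip in N (left out, the last holds). Time passes only in rows, so rows that repeat a pose let the fingers close. It gives the time, the measured TCP pose, the force, the opening and the grip force at its end, in the units of the state.
- readout.observe(): the state, without advancing time (a new reading comes with each control period).
- cams.read_camera(name): name is "scene" or "top" or "wrist"; returns the picture (400x640x3 uint8, blue, green, red); there is no depth.
- cams.calibration(name): a dict with "K" (3x3 intrinsics, pixels), "k1" (the pictures are not rectified: a ray, as slopes to the right and down, at radius r is drawn at 1 + k1 r^2 times it, then the intrinsics apply), "world_from_camera" (4x4, takes a point from camera to world coordinates). Camera axes: x right, y down, z forward; pixel columns grow to the right and rows downward; lengths in m; the calibration is good to about 2 mm. A picture is of the moment at which its call begins: read the wrist's pose just before it. calibration takes no time and is no camera call; for the wrist camera it gives the pose at the moment of the call.
- ticket.hand_in(): hands the job in; it is judged then, once.
The state is a dict: "time": time; "qpos": joint angles; "qvel": joint speeds; "joint_efforts": joint torques, N m; "tool_pos": TCP position; "tool_rot": TCP orientation; "contact_force": force on the tool from outside, world axes, zero at the start; "torque": the same for the moment, N m; "opening": finger opening in m; "grip_force": force on a finger pad.
Only numpy, scipy, OpenCV 4.12 (cv2) and the standard library are available. Lean on these libraries where they do the work, as an engineer would, in place of code of your own. Each camera call takes 0.05 s, during which the arm holds its last target. There are 200 camera calls.

## Working session

There is one attempt and no reset: what is moved stays moved. The work goes in short steps, Python scripts to look and compute and a tool call to move; the robot and the scene stay as the last step left them, time stands still between calls to the robot, and variables do not carry over. Pictures are saved under pics/ and viewed, at most 14 in all, crops included, and the job is handed in when it is done.

Besides the shell and the picture viewer there is one more tool, called after "Call:" by a JSON object that holds its "name" and its "arguments", one argument or row to a line. jog_arm: Moves the arm, as the interface text tells. Shift numbers are shares of 0.08 m and turn numbers shares of 90 degrees, none past 1 either way. Its arguments: {"type":"object","properties":{"plan":{"type":"array"},"squeeze":{"type":"number"}},"required":["plan"]}

```bash
mkdir -p pics
cat > h.py <<'E'
import numpy as np, cv2
from cell import readout, cams, ticket, robot
def ray(name,u,v,cal=None):
    c=cal or cams.calibration(name);K=np.array(c["K"]);T=np.array(c["world_from_camera"])
    d=np.array([(u-K[0,2])/K[0,0],(v-K[1,2])/K[1,1]]);s=d.copy()
    for _ in range(30): s=d/(1+c["k1"]*(s@s))
    return T[:3,3],T[:3,:3]@np.array([s[0],s[1],1])
def at(name,u,v,z,cal=None):
    o,d=ray(name,u,v,cal);return (o+d*(z-o[2])/d[2])[:2]
def proj(name,p,cal=None):
    c=cal or cams.calibration(name);K=np.array(c["K"]);T=np.array(c["world_from_camera"])
    q=T[:3,:3].T@(np.array(p)-T[:3,3]);s=q[:2]/q[2];s=s*(1+c["k1"]*(s@s))
    return K[0,0]*s[0]+K[0,2],K[1,1]*s[1]+K[1,2]
E
python3 - <<'E'
from h import *
for n in("top","scene"):
    cv2.imwrite(f"pics/{n}0.png",cams.read_camera(n))
    c=cams.calibration(n);print(n,np.round(c["K"],1).tolist(),c["k1"],np.round(c["world_from_camera"],3).tolist())
s=readout.observe();print(s["tool_pos"],s["tool_rot"],s["time"],s["opening"])
E
```

```text
top [[423.2, 0.0, 327.5], [0.0, 423.2, 203.3], [0.0, 0.0, 1.0]] -0.008820642081236486 [[-0.02, -0.991, 0.131, 0.41], [-1.0, 0.021, 0.003, -0.009], [-0.006, -0.131, -0.991, 1.052], [0.0, 0.0, 0.0, 1.0]]
scene [[424.6, 0.0, 313.2], [0.0, 424.6, 198.5], [0.0, 0.0, 1.0]] -0.10653761532254838 [[-0.42, 0.646, -0.638, 1.124], [0.908, 0.292, -0.302, 0.254], [-0.008, -0.706, -0.709, 0.653], [0.0, 0.0, 0.0, 1.0]]
[ 0.20086936 -0.48466087  0.22611637] [-3.14024216e+00 -1.78432419e-04  3.92752857e-01] 0.1 0.09168336376123029
```

View pics/top0.png

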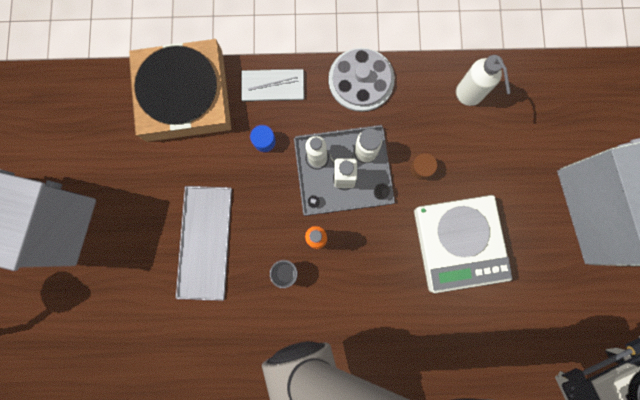

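View pics/scene0.png

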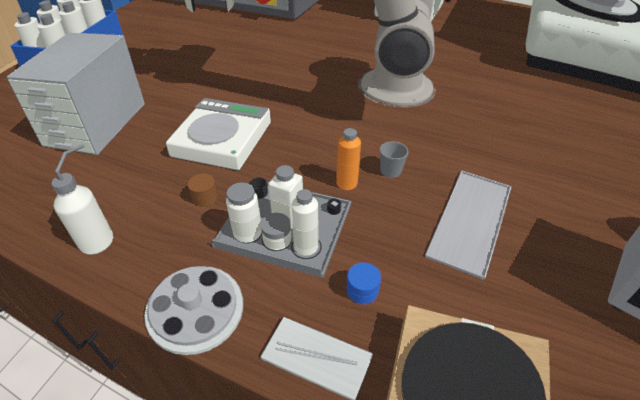

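Top view: the tall bottle is on the left (316,145), the wide one on the right (369,140) and the square one in front (345,172). The side tray is on the left (~204,243) and the balance on the right (pan ~464,231). The scene view agrees, and also shows the orange look-alike in front of the tray. I'll enlarge the tray, the balance and the side tray.

Run:
```python
from h import *
t=cv2.imread("pics/top0.png")
a=cv2.resize(t[115:225,285:405],None,fx=5,fy=5,interpolation=cv2.INTER_CUBIC)
cv2.imwrite("pics/tray.png",a)
s=cv2.imread("pics/scene0.png")
cv2.imwrite("pics/strays.png",cv2.resize(s[160:280,205:365],None,fx=5,fy=5,interpolation=cv2.INTER_CUBIC))
b=np.hstack([cv2.resize(t[175:305,165:245],None,fx=4,fy=4),cv2.resize(t[180:310,405:522],None,fx=4,fy=4)])
cv2.imwrite("pics/sides.png",b)
```

```text
(no output)
```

View pics/tray.png

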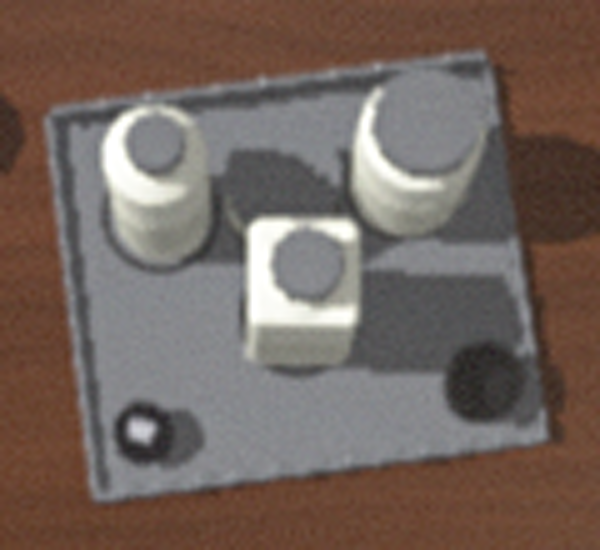

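View pics/strays.png

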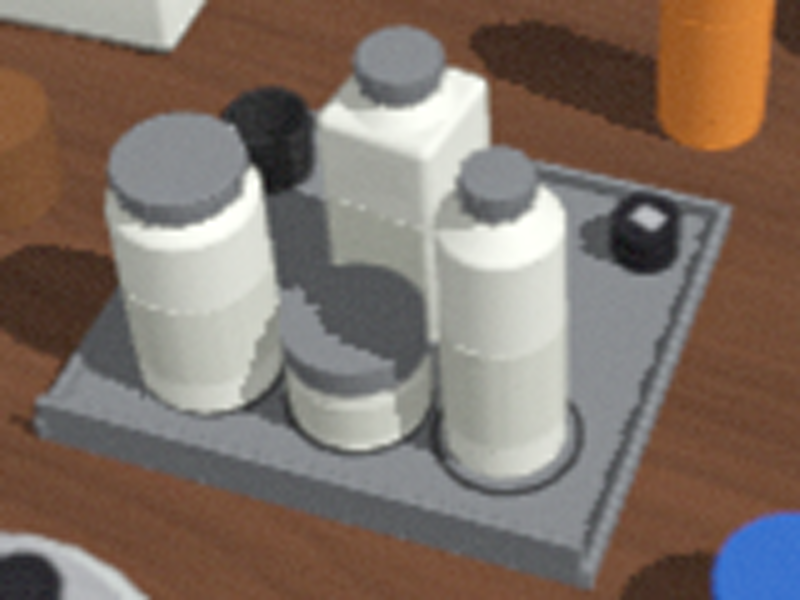

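View pics/sides.png

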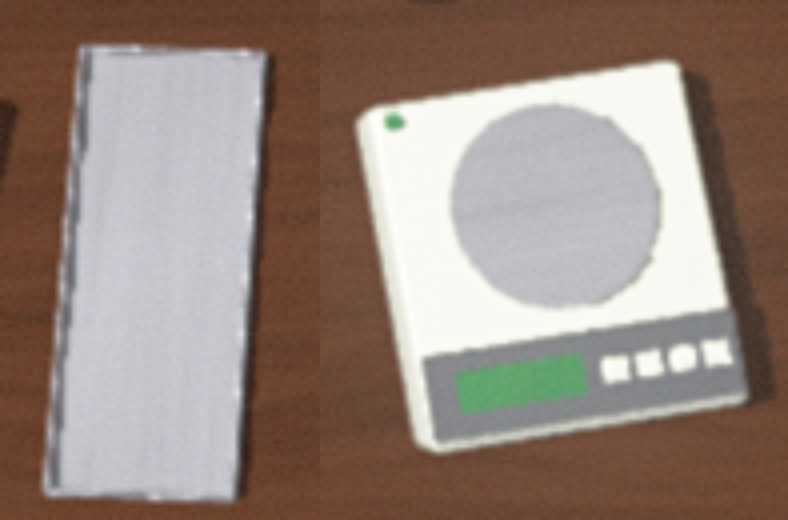

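The crops show these enlarged pixel positions:
- **Top view caps:** tall (155,143), square (309,265), wide (428,122).
- **Scene view:** tall (498,172), square (400,52), wide (178,152), jar lid ~(355,315).
- **Tray corners:** (45,110), (488,52), (97,500), (550,440).
- **Pan centre:** (555,205).

Run:
```python
from h import *
f=lambda p,o,k:((p[0]+.5)/k-.5+o[0],(p[1]+.5)/k-.5+o[1])
T=lambda p,z,o=(285,115),k=5:at("top",*f(p,o,k),z)
S=lambda p,z:at("scene",*f(p,(205,160),5),z)
r=lambda a:np.round(np.array(a)*1000,1)
c=np.array([T((45,110),.025),T((488,52),.025),T((97,500),.012),T((550,440),.012)])
print("tray corners",r(c).tolist(),"ctr",r(c.mean(0)))
y=np.arctan2(*( (c[:2].mean(0)-c[2:].mean(0))[::-1]));y2=np.arctan2(*((c[0]+c[2]-c[1]-c[3])/1)[::-1])-np.pi/2
print("yaw",np.degrees([y,y2])); yy=(y+y2)/2;R=np.array([[np.cos(yy),-np.sin(yy)],[np.sin(yy),np.cos(yy)]])
for n,m in dict(back=(42,0),left=(42,62),right=(42,-62),front=(-20,0)).items(): print(n,r(c.mean(0)+R@np.array(m)/1000))
for n,t,s,z in (("tall",(155,143),(498,172),.146),("square",(309,265),(400,52),.133),("wide",(428,122),(178,152),.117)): print(n,r(T(t,z)),r(S(s,z)))
print("jar",r(S((355,315),.05)))
c=np.array([T(p,.008,(165,175),4) for p in((82,45),(267,52),(240,498),(45,495))]);print("side",r(c).tolist(),r(c.mean(0)))
d=c[0]+c[1]-c[2]-c[3];yy=np.arctan2(d[1],d[0]);print(np.degrees(yy))
for k in(-.08,0,.08):print(r(c.mean(0)+k*np.array([np.cos(yy),np.sin(yy)])))
print("pan",r(T((555-320,205),.06,(405,180),4)))
print("tray scene corners",r(S((590,570),.025)),r(S((38,402),.025)),r(S((728,208),.012)))
print("square edges",[r(T(p,.112)) for p in((249,218),(360,216),(357,318),(248,322))])
print("orange",r(at("top",316,236,.142)),"mix",r(at("top",283,269,.062)), "sq", [r(S(p,.112)) for p in((322,125),(420,157),(489,85))])
```

```text
tray corners [[715.7, 75.6], [740.8, -147.0], [520.4, 52.9], [545.6, -171.9]] ctr [630.7 -47.6]
yaw [6.9596471  6.40921125]
back [672.4 -42.7]
left [665.1  18.9]
right [ 679.6 -104.3]
front [610.8 -49.9]
tall [663.6  17.4] [664.5  19. ]
square [610.2 -49.5] [610.4 -47.7]
wide [ 678.9 -106.1] [ 677.  -105.6]
jar [669.7 -41.3]
side [[599.6, 350.6], [592.6, 234.2], [319.2, 248.1], [323.2, 366.7]] [458.6 299.9]
-3.121246100683357
[378.7 304.3]
[458.6 299.9]
[538.5 295.6]
pan [ 469.2 -322.7]
tray scene corners [723.3  80.5] [ 741.  -143.4] [522.4  55.2]
square edges [array([637.2, -23.8]), array([637. , -74.2]), array([589.9, -71.5]), array([589.1, -22.2])]
orange [459.9  20.1] mix [389.6 100.3] sq [array([638.2, -67.3]), array([638.4, -26.2]), array([592.6, -20.2])]
```

The measurements agree to about 2 mm. The bottles go onto the side tray in this order, so the gripper's body clears their neighbours: tall, then square, then wide. They come back in reverse. First I move over the tall bottle.

Call:
{"name": "jog_arm", "arguments": {
  "plan": [
    [0.28, 0.3, 0, -0.09, 1],
    [0.55, 0.6, 0, -0.18, 1],
    [0.83, 0.9, 0, -0.267, 1],
    [0.83, 0.9, 0, -0.267, 1]
  ],
  "squeeze": 15
}}

```text
time: 0.5
tool_pos: [0.2692, -0.4103, 0.2265]
tool_rot: [-3.14, -0.0, -0.027]
contact_force: [-0.2, -1.0, 0.1]
opening: 0.0923
grip_force: 0.0
```

Call:
{"name": "jog_arm", "arguments": {
  "plan": [
    [0.28, 0.3, 0, 0, 1],
    [0.55, 0.6, 0, 0, 1],
    [0.83, 0.9, 0, 0, 1],
    [0.83, 0.9, 0, 0, 1]
  ]
}}

```text
time: 0.9
tool_pos: [0.3352, -0.339, 0.2266]
tool_rot: [-3.141, -0.0, -0.022]
contact_force: [0.1, 0.0, -0.2]
opening: 0.0915
grip_force: 0.0
```

Call:
{"name": "jog_arm", "arguments": {
  "plan": [
    [0.28, 0.3, 0, 0, 1],
    [0.55, 0.6, 0, 0, 1],
    [0.83, 0.9, 0, 0, 1],
    [0.83, 0.9, 0, 0, 1]
  ]
}}

```text
time: 1.3
tool_pos: [0.4014, -0.2677, 0.2266]
tool_rot: [-3.141, -0.0, -0.022]
contact_force: [0.0, -0.1, -1.0]
opening: 0.0917
grip_force: 0.0
```

Call:
{"name": "jog_arm", "arguments": {
  "plan": [
    [0.28, 0.3, 0, 0, 1],
    [0.55, 0.6, 0, 0, 1],
    [0.83, 0.9, 0, 0, 1],
    [0.83, 0.9, 0, 0, 1]
  ]
}}

```text
time: 1.7
tool_pos: [0.4678, -0.1963, 0.2265]
tool_rot: [-3.141, -0.0, -0.023]
contact_force: [0.3, -0.1, -0.7]
opening: 0.0914
grip_force: 0.0
```

Call:
{"name": "jog_arm", "arguments": {
  "plan": [
    [0.28, 0.3, 0, 0, 1],
    [0.55, 0.6, 0, 0, 1],
    [0.82, 0.9, 0, 0, 1],
    [0.82, 0.9, 0, 0, 1]
  ]
}}

```text
time: 2.1
tool_pos: [0.5333, -0.1247, 0.2263]
tool_rot: [-3.142, -0.0, -0.024]
contact_force: [-0.9, -0.6, 0.3]
opening: 0.092
grip_force: 0.0
```

Call:
{"name": "jog_arm", "arguments": {
  "plan": [
    [0.28, 0.3, 0, 0, 1],
    [0.55, 0.6, 0, 0, 1],
    [0.82, 0.9, 0, 0, 1],
    [0.82, 0.9, 0, 0, 1]
  ]
}}

```text
time: 2.5
tool_pos: [0.5988, -0.0529, 0.2261]
tool_rot: [3.142, 0.0, -0.024]
contact_force: [0.0, -0.5, -0.6]
opening: 0.0916
grip_force: 0.0
```

Call:
{"name": "jog_arm", "arguments": {
  "plan": [
    [0.28, 0.3, 0, 0, 1],
    [0.55, 0.6, 0, 0, 1],
    [0.81, 0.88, 0, 0, 1],
    [0.81, 0.88, 0, 0, 1],
    [0.81, 0.88, 0, 0, 1]
  ]
}}

```text
time: 3.0
tool_pos: [0.6619, 0.0152, 0.2261]
tool_rot: [3.14, 0.002, -0.027]
contact_force: [-0.3, -0.6, -0.2]
opening: 0.0915
grip_force: 0.0
```

Run:
```python
from h import *
cal=cams.calibration("wrist");cv2.imwrite("pics/w1.png",cams.read_camera("wrist"));print(np.round(cal["world_from_camera"],3).tolist())
s=readout.observe();print(s["tool_pos"],s["tool_rot"])
r=lambda a:np.round(a,1)
print("tall cap px",r(proj("wrist",(.664,.018,.146),cal)),"jar",r(proj("wrist",(.670,-.0415,.05),cal)))
```

```text
[[-0.027, -0.965, -0.26, 0.73], [-1.0, 0.026, 0.006, 0.014], [0.0, 0.26, -0.965, 0.385], [0.0, 0.0, 0.0, 1.0]]
[0.66175428 0.01496762 0.22642544] [ 3.14053687e+00  1.35019579e-03 -2.77470626e-02]
tall cap px [314.7 201.2] jar [369.2 171.4]
```

View pics/w1.png

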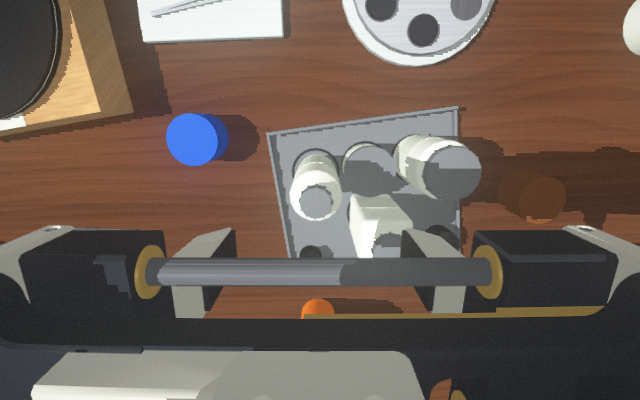

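The wrist view confirms the estimate: the tall cap is at (316,201) against a predicted (315,201), and the jar lid at ~(370,168). Descend and grip.

Call:
{"name": "jog_arm", "arguments": {
  "plan": [
    [0.03, 0.04, -0.3, 0, 1],
    [0.03, 0.04, -0.6, 0, 1],
    [0.03, 0.04, -0.86, 0, 1],
    [0.03, 0.04, -0.86, 0, 1]
  ]
}}

```text
time: 3.45
tool_pos: [0.6624, 0.0186, 0.155]
tool_rot: [3.141, 0.007, -0.028]
contact_force: [-1.2, 1.0, -0.6]
opening: 0.092
grip_force: 0.0
```

Call:
{"name": "jog_arm", "arguments": {
  "plan": [
    [0, 0, -0.3, 0, 1],
    [0, 0, -0.6, 0, 1],
    [0, 0, -0.86, 0, 1],
    [0, 0, -0.86, 0, 1],
    [0, 0, -0.86, 0, -1],
    [0, 0, -0.86, 0, -1],
    [0, 0, -0.86, 0, -1],
    [0, 0, -0.86, 0, -1],
    [0, 0, -0.86, 0, -1],
    [0, 0, -0.86, 0, -1]
  ]
}}

```text
time: 4.45
tool_pos: [0.6651, 0.0205, 0.0894]
tool_rot: [3.141, -0.0, -0.026]
contact_force: [0.4, -0.6, 0.1]
opening: 0.0484
grip_force: 0.3
```

Call:
{"name": "jog_arm", "arguments": {
  "plan": [
    [0, 0, 0, 0, -1],
    [0, 0, 0, 0, -1],
    [0, 0, 0, 0, -1],
    [0, 0, 0, 0, -1]
  ]
}}

```text
time: 4.85
tool_pos: [0.6651, 0.0206, 0.0893]
tool_rot: [3.142, -0.0, -0.027]
contact_force: [0.5, 0.1, 1.5]
opening: 0.0472
grip_force: 14.9
```

Call:
{"name": "jog_arm", "arguments": {
  "plan": [
    [0, 0, 0.2, 0, -1],
    [0, 0, 0.4, 0, -1],
    [0, 0, 0.7, 0, -1],
    [0, 0, 1, 0, -1],
    [0, 0, 1, 0, -1]
  ]
}}

```text
time: 5.35
tool_pos: [0.6666, 0.0205, 0.1724]
tool_rot: [3.141, -0.006, -0.027]
contact_force: [0.3, 0.1, -1.9]
opening: 0.0472
grip_force: 14.9
```

Call:
{"name": "jog_arm", "arguments": {
  "plan": [
    [-0.1, 0.25, 0, 0, -1],
    [-0.25, 0.55, 0, 0, -1],
    [-0.4, 0.86, 0, 0, -1]
  ]
}}

```text
time: 5.65
tool_pos: [0.6311, 0.0906, 0.1667]
tool_rot: [-3.141, 0.004, -0.027]
contact_force: [-0.3, -0.3, -1.4]
opening: 0.0467
grip_force: 14.9
```

Call:
{"name": "jog_arm", "arguments": {
  "plan": [
    [-0.13, 0.3, 0, 0, -1],
    [-0.26, 0.6, 0, 0, -1],
    [-0.4, 0.86, 0, 0, -1]
  ]
}}

```text
time: 5.95
tool_pos: [0.5988, 0.1601, 0.1669]
tool_rot: [3.141, 0.004, -0.026]
contact_force: [0.4, 0.2, -1.5]
opening: 0.0464
grip_force: 14.9
```

Call:
{"name": "jog_arm", "arguments": {
  "plan": [
    [-0.13, 0.3, 0, 0, -1],
    [-0.26, 0.6, 0, 0, -1],
    [-0.4, 0.86, 0, 0, -1]
  ]
}}

```text
time: 6.25
tool_pos: [0.5668, 0.2287, 0.1669]
tool_rot: [3.141, 0.004, -0.026]
contact_force: [0.1, -1.0, -2.0]
opening: 0.0468
grip_force: 14.9
```

Call:
{"name": "jog_arm", "arguments": {
  "plan": [
    [-0.13, 0.3, 0, 0, -1],
    [-0.26, 0.6, 0, 0, -1],
    [-0.4, 0.86, 0, 0, -1],
    [-0.4, 0.86, 0, 0, -1],
    [-0.4, 0.86, 0, 0, -1]
  ]
}}

```text
time: 6.75
tool_pos: [0.5356, 0.2963, 0.1675]
tool_rot: [3.14, 0.003, -0.025]
contact_force: [0.5, -0.4, -2.5]
opening: 0.0468
grip_force: 14.9
```

Call:
{"name": "jog_arm", "arguments": {
  "plan": [
    [0.03, 0, -0.2, 0, -1],
    [0.03, 0, -0.5, 0, -1],
    [0.03, 0, -0.8, 0, -1],
    [0.03, 0, -0.96, 0, -1],
    [0.03, 0, -0.96, 0, -1],
    [0.03, 0, -0.96, 0, -1]
  ]
}}

```text
time: 7.35
tool_pos: [0.5398, 0.2956, 0.0927]
tool_rot: [-3.141, -0.0, -0.027]
contact_force: [0.0, -0.5, -1.2]
opening: 0.0468
grip_force: 14.9
```

Call:
{"name": "jog_arm", "arguments": {
  "plan": [
    [0, 0, -0.03, 0, -1],
    [0, 0, -0.05, 0, -1],
    [0, 0, -0.05, 0, -1],
    [0, 0, -0.05, 0, -1]
  ]
}}

```text
time: 7.75
tool_pos: [0.5395, 0.2959, 0.0887]
tool_rot: [-3.141, -0.0, -0.027]
contact_force: [0.7, 0.3, -2.1]
opening: 0.0467
grip_force: 14.9
```

Call:
{"name": "jog_arm", "arguments": {
  "plan": [
    [0, 0, 0, 0, 1],
    [0, 0, 0, 0, 1],
    [0, 0, 0, 0, 1],
    [0, 0, 0, 0, 1],
    [0, 0, 0, 0, 1],
    [0, 0, 0.4, 0, 1],
    [0, 0, 0.9, 0, 1],
    [0, 0, 1, 0, 1],
    [0, 0, 1, 0, 1]
  ]
}}

```text
time: 8.65
tool_pos: [0.5402, 0.2961, 0.1702]
tool_rot: [-3.14, -0.004, -0.027]
contact_force: [-0.3, -0.4, -0.5]
opening: 0.0916
grip_force: 0.0
```

Call:
{"name": "jog_arm", "arguments": {
  "plan": [
    [0.06, -0.3, 0, 0, 1],
    [0.12, -0.6, 0, 0, 1],
    [0.18, -0.86, 0, 0, 1]
  ]
}}

```text
time: 8.95
tool_pos: [0.5529, 0.2258, 0.1664]
tool_rot: [3.14, 0.003, -0.026]
contact_force: [0.2, 0.0, 0.5]
opening: 0.0916
grip_force: 0.0
```

Call:
{"name": "jog_arm", "arguments": {
  "plan": [
    [0.06, -0.3, 0, 0, 1],
    [0.12, -0.6, 0, 0, 1],
    [0.18, -0.86, 0, 0, 1]
  ]
}}

```text
time: 9.25
tool_pos: [0.5674, 0.1568, 0.1664]
tool_rot: [3.141, 0.003, -0.027]
contact_force: [-0.0, -0.3, 0.5]
opening: 0.0915
grip_force: 0.0
```

Call:
{"name": "jog_arm", "arguments": {
  "plan": [
    [0.06, -0.3, 0, 0, 1],
    [0.12, -0.6, 0, 0, 1],
    [0.18, -0.86, 0, 0, 1]
  ]
}}

```text
time: 9.55
tool_pos: [0.5817, 0.0881, 0.1664]
tool_rot: [3.141, 0.003, -0.027]
contact_force: [0.0, 0.5, 0.1]
opening: 0.092
grip_force: 0.0
```

Call:
{"name": "jog_arm", "arguments": {
  "plan": [
    [0.06, -0.3, 0, 0, 1],
    [0.12, -0.6, 0, 0, 1],
    [0.18, -0.86, 0, 0, 1]
  ]
}}

```text
time: 9.85
tool_pos: [0.5961, 0.0194, 0.1663]
tool_rot: [-3.142, 0.003, -0.027]
contact_force: [-0.3, -0.2, 0.6]
opening: 0.0919
grip_force: 0.0
```

Call:
{"name": "jog_arm", "arguments": {
  "plan": [
    [0.06, -0.3, 0, 0, 1],
    [0.12, -0.6, 0, 0, 1],
    [0.18, -0.86, 0, 0, 1],
    [0.18, -0.86, 0, 0, 1],
    [0.18, -0.86, 0, 0, 1]
  ]
}}

```text
time: 10.35
tool_pos: [0.6106, -0.0481, 0.1667]
tool_rot: [-3.141, 0.003, -0.028]
contact_force: [0.3, 0.4, 0.0]
opening: 0.0918
grip_force: 0.0
```

Run:
```python
from h import *
cal=cams.calibration("wrist");im=cams.read_camera("wrist");cv2.imwrite("pics/w2.png",np.vstack([im[60:290,150:550]]).repeat(2,0).repeat(2,1))
s=readout.observe();print(s["tool_pos"],s["tool_rot"])
r=lambda a:np.round((np.array(a)-[150,60])*2,1)
for n,p in dict(sq=(.6103,-.0485,.133),jar=(.670,-.0415,.05),wide=(.678,-.106,.117),corner=(.7158,.0756,.025),rc=(.7408,-.147,.025)).items():print(n,r(proj("wrist",p,cal)))
T=np.array(cal["world_from_camera"]);print(T[:3,3])
```

```text
[ 0.610645   -0.04753779  0.16709312] [-3.14084488e+00  2.37047754e-03 -2.66682723e-02]
sq [338.  326.1]
jar [318.2 134. ]
wide [506.9 111.1]
corner [64.5 39.2]
rc [548.4 -34.2]
[ 0.67912923 -0.05009124  0.32539327]
```

View pics/w2.png

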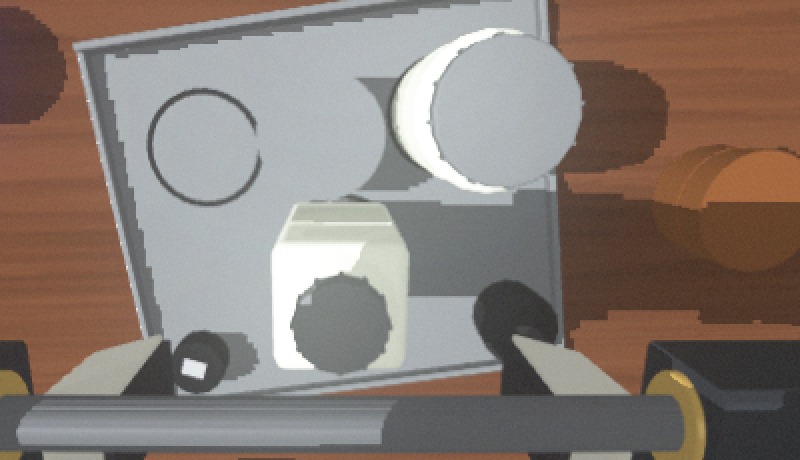

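The view shows the square cap at (341,324) against a predicted (338,326), with its sides parallel to the tool. The jar lid is centred near x=321. Descend and grip the square bottle.

Call:
{"name": "jog_arm", "arguments": {
  "plan": [
    [0, -0.01, -0.3, 0, 1],
    [0, -0.01, -0.6, 0, 1],
    [0, -0.01, -0.9, 0, 1],
    [0, -0.01, -1, 0, 1],
    [0, -0.01, -1, 0, 1],
    [0, -0.01, -1, 0, 1]
  ]
}}

```text
time: 11.0
tool_pos: [0.6119, -0.0486, 0.0893]
tool_rot: [3.141, -0.001, -0.026]
contact_force: [-0.3, -0.9, -0.0]
opening: 0.092
grip_force: 0.0
```

Call:
{"name": "jog_arm", "arguments": {
  "plan": [
    [0, 0, -0.15, 0, 1],
    [0, 0, -0.15, 0, 1],
    [0, 0, -0.15, 0, -1],
    [0, 0, -0.15, 0, -1],
    [0, 0, -0.15, 0, -1],
    [0, 0, -0.15, 0, -1],
    [0, 0, -0.15, 0, -1],
    [0, 0, -0.15, 0, -1],
    [0, 0, -0.15, 0, -1],
    [0, 0, -0.15, 0, -1],
    [0, 0, -0.15, 0, -1]
  ]
}}

```text
time: 12.1
tool_pos: [0.6114, -0.049, 0.0764]
tool_rot: [3.142, -0.0, -0.027]
contact_force: [0.7, -1.1, 0.1]
opening: 0.05
grip_force: 15.0
```

Call:
{"name": "jog_arm", "arguments": {
  "plan": [
    [0, 0, 0.2, 0, -1],
    [0, 0, 0.5, 0, -1],
    [0, 0, 0.8, 0, -1],
    [0, 0, 1, 0, -1],
    [0, 0, 1, 0, -1]
  ]
}}

```text
time: 12.6
tool_pos: [0.6125, -0.0492, 0.1584]
tool_rot: [3.141, -0.004, -0.027]
contact_force: [-0.2, 0.3, -1.8]
opening: 0.0499
grip_force: 15.0
```

Call:
{"name": "jog_arm", "arguments": {
  "plan": [
    [-0.1, 0.25, 0, 0, -1],
    [-0.25, 0.55, 0, 0, -1],
    [-0.38, 0.87, 0, 0, -1]
  ]
}}

```text
time: 12.9
tool_pos: [0.5796, 0.021, 0.1545]
tool_rot: [-3.141, 0.003, -0.028]
contact_force: [0.0, -0.2, -3.2]
opening: 0.0497
grip_force: 15.0
```

Call:
{"name": "jog_arm", "arguments": {
  "plan": [
    [-0.13, 0.3, 0, 0, -1],
    [-0.26, 0.6, 0, 0, -1],
    [-0.38, 0.87, 0, 0, -1]
  ]
}}

```text
time: 13.2
tool_pos: [0.5491, 0.0913, 0.1547]
tool_rot: [3.141, 0.003, -0.026]
contact_force: [0.3, 0.1, -3.1]
opening: 0.05
grip_force: 15.0
```

Call:
{"name": "jog_arm", "arguments": {
  "plan": [
    [-0.13, 0.3, 0, 0, -1],
    [-0.26, 0.6, 0, 0, -1],
    [-0.38, 0.87, 0, 0, -1]
  ]
}}

```text
time: 13.5
tool_pos: [0.5187, 0.1607, 0.1547]
tool_rot: [3.141, 0.003, -0.026]
contact_force: [0.4, 0.0, -2.2]
opening: 0.0499
grip_force: 15.0
```

Call:
{"name": "jog_arm", "arguments": {
  "plan": [
    [-0.13, 0.3, 0, 0, -1],
    [-0.26, 0.6, 0, 0, -1],
    [-0.38, 0.87, 0, 0, -1]
  ]
}}

```text
time: 13.8
tool_pos: [0.4884, 0.2302, 0.1548]
tool_rot: [3.141, 0.003, -0.026]
contact_force: [-0.3, -0.7, -2.3]
opening: 0.0499
grip_force: 15.0
```

Call:
{"name": "jog_arm", "arguments": {
  "plan": [
    [-0.13, 0.3, 0, 0, -1],
    [-0.26, 0.6, 0, 0, -1],
    [-0.38, 0.87, 0, 0, -1],
    [-0.38, 0.87, 0, 0, -1],
    [-0.38, 0.87, 0, 0, -1]
  ]
}}

```text
time: 14.3
tool_pos: [0.4586, 0.2989, 0.1551]
tool_rot: [3.14, 0.002, -0.025]
contact_force: [-0.5, -0.6, -2.4]
opening: 0.0497
grip_force: 15.0
```

Call:
{"name": "jog_arm", "arguments": {
  "plan": [
    [0, 0, -0.2, 0, -1],
    [0, 0, -0.5, 0, -1],
    [0, 0, -0.75, 0, -1],
    [0, 0, -0.9, 0, -1],
    [0, 0, -0.9, 0, -1],
    [0, 0, -0.9, 0, -1]
  ]
}}

```text
time: 14.9
tool_pos: [0.4599, 0.2987, 0.0846]
tool_rot: [3.142, -0.0, -0.027]
contact_force: [-0.2, -0.1, -2.5]
opening: 0.0497
grip_force: 15.0
```

Call:
{"name": "jog_arm", "arguments": {
  "plan": [
    [0, 0, -0.06, 0, -1],
    [0, 0, -0.11, 0, -1],
    [0, 0, -0.11, 0, -1],
    [0, 0, -0.11, 0, -1]
  ]
}}

```text
time: 15.3
tool_pos: [0.4594, 0.299, 0.0757]
tool_rot: [3.142, -0.0, -0.026]
contact_force: [0.3, 0.1, -2.5]
opening: 0.0501
grip_force: 15.0
```

Call:
{"name": "jog_arm", "arguments": {
  "plan": [
    [0, 0, 0, 0, 1],
    [0, 0, 0, 0, 1],
    [0, 0, 0, 0, 1],
    [0, 0, 0, 0, 1],
    [0, 0, 0, 0, 1],
    [0, 0, 0.4, 0, 1],
    [0, 0, 0.9, 0, 1],
    [0, 0, 1, 0, 1],
    [0, 0, 1, 0, 1]
  ]
}}

```text
time: 16.2
tool_pos: [0.4602, 0.2994, 0.1572]
tool_rot: [-3.14, -0.003, -0.027]
contact_force: [-0.7, -0.0, -1.3]
opening: 0.0916
grip_force: 0.0
```

Call:
{"name": "jog_arm", "arguments": {
  "plan": [
    [0.15, -0.3, 0, 0, 1],
    [0.3, -0.6, 0, 0, 1],
    [0.45, -0.84, 0, 0, 1]
  ]
}}

```text
time: 16.5
tool_pos: [0.4947, 0.2305, 0.1538]
tool_rot: [3.14, 0.003, -0.026]
contact_force: [-0.5, -1.0, 0.1]
opening: 0.0914
grip_force: 0.0
```

Call:
{"name": "jog_arm", "arguments": {
  "plan": [
    [0.15, -0.3, 0, 0, 1],
    [0.3, -0.6, 0, 0, 1],
    [0.45, -0.84, 0, 0, 1]
  ]
}}

```text
time: 16.8
tool_pos: [0.5308, 0.1631, 0.1537]
tool_rot: [3.141, 0.003, -0.027]
contact_force: [0.5, 0.4, -0.1]
opening: 0.0916
grip_force: 0.0
```

Call:
{"name": "jog_arm", "arguments": {
  "plan": [
    [0.15, -0.3, 0, 0, 1],
    [0.3, -0.6, 0, 0, 1],
    [0.45, -0.84, 0, 0, 1]
  ]
}}

```text
time: 17.1
tool_pos: [0.5669, 0.096, 0.1536]
tool_rot: [3.141, 0.003, -0.027]
contact_force: [0.3, 1.0, 0.2]
opening: 0.0919
grip_force: 0.0
```

Call:
{"name": "jog_arm", "arguments": {
  "plan": [
    [0.15, -0.3, 0, 0, 1],
    [0.3, -0.6, 0, 0, 1],
    [0.45, -0.84, 0, 0, 1]
  ]
}}

```text
time: 17.4
tool_pos: [0.6029, 0.0288, 0.1535]
tool_rot: [3.141, 0.003, -0.027]
contact_force: [0.3, 0.2, 0.3]
opening: 0.092
grip_force: 0.0
```

Call:
{"name": "jog_arm", "arguments": {
  "plan": [
    [0.15, -0.3, 0, 0, 1],
    [0.3, -0.6, 0, 0, 1],
    [0.45, -0.84, 0, 0, 1]
  ]
}}

```text
time: 17.7
tool_pos: [0.6389, -0.0384, 0.1533]
tool_rot: [-3.141, 0.003, -0.027]
contact_force: [0.5, -0.9, 0.0]
opening: 0.0912
grip_force: 0.0
```

Call:
{"name": "jog_arm", "arguments": {
  "plan": [
    [0.15, -0.3, 0, 0, 1],
    [0.3, -0.6, 0, 0, 1],
    [0.45, -0.84, 0, 0, 1],
    [0.45, -0.84, 0, 0, 1],
    [0.45, -0.84, 0, 0, 1]
  ]
}}

```text
time: 18.2
tool_pos: [0.6745, -0.1041, 0.1534]
tool_rot: [-3.141, 0.003, -0.027]
contact_force: [0.0, 0.4, 0.4]
opening: 0.0921
grip_force: 0.0
```

Run:
```python
from h import *
cal=cams.calibration("wrist");im=cams.read_camera("wrist");cv2.imwrite("pics/w3.png",im[40:300,150:550].repeat(2,0).repeat(2,1))
s=readout.observe();print(s["tool_pos"],s["tool_rot"])
r=lambda a:np.round((np.array(a)-[150,40])*2,1)
for n,p in dict(jar=(.670,-.0415,.05),wide=(.678,-.106,.117)).items():print(n,r(proj("wrist",p,cal)))
```

```text
[ 0.67449754 -0.10352755  0.15395597] [-3.14066430e+00  2.77366709e-03 -2.65290812e-02]
jar [196.7 325.6]
wide [342.1 352.7]
```

View pics/w3.png

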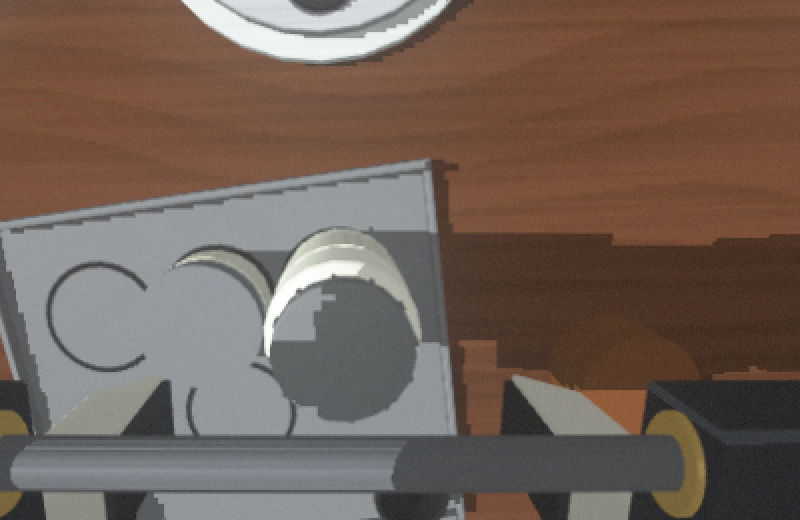

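The wide cap is at (343,348.5) against a predicted (342,353), so its x is about 0.679. The jar lid is near (205,325), and the wide bottle's fingertips stay above it.

Call:
{"name": "jog_arm", "arguments": {
  "plan": [
    [0.05, -0.03, -0.3, 0, 1],
    [0.05, -0.03, -0.6, 0, 1],
    [0.05, -0.03, -0.9, 0, 1],
    [0.05, -0.03, -1, 0, 1],
    [0.05, -0.03, -1, 0, 1],
    [0.05, -0.03, -1, 0, 1]
  ]
}}

```text
time: 18.85
tool_pos: [0.6799, -0.1063, 0.0767]
tool_rot: [3.141, -0.001, -0.026]
contact_force: [0.1, -0.2, 0.1]
opening: 0.0919
grip_force: 0.0
```

Call:
{"name": "jog_arm", "arguments": {
  "plan": [
    [0, 0, -0.15, 0, 1],
    [0, 0, -0.15, 0, 1],
    [0, 0, -0.15, 0, -1],
    [0, 0, -0.15, 0, -1],
    [0, 0, -0.15, 0, -1],
    [0, 0, -0.15, 0, -1],
    [0, 0, -0.15, 0, -1],
    [0, 0, -0.15, 0, -1],
    [0, 0, -0.15, 0, -1],
    [0, 0, -0.15, 0, -1],
    [0, 0, -0.15, 0, -1]
  ]
}}

```text
time: 19.95
tool_pos: [0.6795, -0.1066, 0.0637]
tool_rot: [3.141, -0.0, -0.027]
contact_force: [0.2, 1.1, 1.5]
opening: 0.0575
grip_force: 15.0
```

Call:
{"name": "jog_arm", "arguments": {
  "plan": [
    [0, 0, 0.2, 0, -1],
    [0, 0, 0.5, 0, -1],
    [0, 0, 0.8, 0, -1],
    [0, 0, 1, 0, -1],
    [0, 0, 1, 0, -1]
  ]
}}

```text
time: 20.45
tool_pos: [0.6805, -0.107, 0.1458]
tool_rot: [3.14, -0.004, -0.027]
contact_force: [1.0, 0.4, -2.2]
opening: 0.0575
grip_force: 15.0
```

Call:
{"name": "jog_arm", "arguments": {
  "plan": [
    [-0.1, 0.2, 0.1, 0, -1],
    [-0.25, 0.5, 0.15, 0, -1],
    [-0.5, 0.86, 0.15, 0, -1]
  ]
}}

```text
time: 20.75
tool_pos: [0.6386, -0.037, 0.1544]
tool_rot: [-3.141, 0.001, -0.028]
contact_force: [0.4, 1.4, -3.1]
opening: 0.0576
grip_force: 15.0
```

Call:
{"name": "jog_arm", "arguments": {
  "plan": [
    [-0.16, 0.3, 0, 0, -1],
    [-0.33, 0.6, 0, 0, -1],
    [-0.5, 0.86, 0, 0, -1]
  ]
}}

```text
time: 21.05
tool_pos: [0.5973, 0.0331, 0.1542]
tool_rot: [-3.141, 0.003, -0.026]
contact_force: [0.3, 0.2, -1.9]
opening: 0.0574
grip_force: 15.0
```

Call:
{"name": "jog_arm", "arguments": {
  "plan": [
    [-0.16, 0.3, 0, 0, -1],
    [-0.33, 0.6, 0, 0, -1],
    [-0.5, 0.86, 0, 0, -1]
  ]
}}

```text
time: 21.35
tool_pos: [0.5572, 0.1016, 0.1542]
tool_rot: [-3.141, 0.003, -0.026]
contact_force: [1.1, 0.6, -2.8]
opening: 0.0577
grip_force: 15.0
```

Call:
{"name": "jog_arm", "arguments": {
  "plan": [
    [-0.3, 0.3, 0, 0, -1],
    [-0.6, 0.57, 0, 0, -1],
    [-0.95, 0.86, 0, 0, -1],
    [-0.95, 0.86, 0, 0, -1]
  ]
}}

```text
time: 21.75
tool_pos: [0.4783, 0.1712, 0.1544]
tool_rot: [-3.142, 0.006, -0.023]
contact_force: [0.1, -1.0, -3.1]
opening: 0.0579
grip_force: 15.0
```

Call:
{"name": "jog_arm", "arguments": {
  "plan": [
    [-0.3, 0.3, 0, 0, -1],
    [-0.6, 0.57, 0, 0, -1],
    [-0.95, 0.86, 0, 0, -1],
    [-0.95, 0.86, 0, 0, -1]
  ]
}}

```text
time: 22.15
tool_pos: [0.4033, 0.239, 0.1546]
tool_rot: [3.141, 0.004, -0.023]
contact_force: [0.3, -0.9, -3.1]
opening: 0.0574
grip_force: 15.0
```

Call:
{"name": "jog_arm", "arguments": {
  "plan": [
    [-0.16, 0.3, 0, 0, -1],
    [-0.3, 0.6, 0, 0, -1],
    [-0.36, 0.86, 0, 0, -1],
    [-0.36, 0.86, 0, 0, -1],
    [-0.36, 0.86, 0, 0, -1]
  ]
}}

```text
time: 22.65
tool_pos: [0.3784, 0.3058, 0.1549]
tool_rot: [3.14, 0.001, -0.026]
contact_force: [0.6, 0.1, -1.3]
opening: 0.0577
grip_force: 15.0
```

Call:
{"name": "jog_arm", "arguments": {
  "plan": [
    [0, -0.02, -0.2, 0, -1],
    [0, -0.02, -0.5, 0, -1],
    [0, -0.02, -0.8, 0, -1],
    [0, -0.02, -1, 0, -1],
    [0, -0.02, -1, 0, -1],
    [0, -0.02, -1, 0, -1]
  ]
}}

```text
time: 23.25
tool_pos: [0.379, 0.3039, 0.0757]
tool_rot: [3.141, 0.0, -0.028]
contact_force: [-0.6, -0.0, -2.2]
opening: 0.0572
grip_force: 15.0
```

Call:
{"name": "jog_arm", "arguments": {
  "plan": [
    [0, 0, -0.06, 0, -1],
    [0, 0, -0.12, 0, -1],
    [0, 0, -0.165, 0, -1],
    [0, 0, -0.165, 0, -1],
    [0, 0, -0.165, 0, -1]
  ]
}}

```text
time: 23.75
tool_pos: [0.3786, 0.3046, 0.0624]
tool_rot: [3.142, -0.0, -0.026]
contact_force: [0.7, 0.1, -1.6]
opening: 0.0572
grip_force: 15.0
```

Call:
{"name": "jog_arm", "arguments": {
  "plan": [
    [0, 0, 0, 0, 1],
    [0, 0, 0, 0, 1],
    [0, 0, 0, 0, 1],
    [0, 0, 0, 0, 1],
    [0, 0, 0, 0, 1],
    [0, 0, 0.4, 0, 1],
    [0, 0, 0.9, 0, 1],
    [0, 0, 1, 0, 1],
    [0, 0, 1, 0, 1]
  ]
}}

```text
time: 24.65
tool_pos: [0.3794, 0.305, 0.1437]
tool_rot: [-3.14, -0.003, -0.027]
contact_force: [-0.4, -0.0, -1.0]
opening: 0.0919
grip_force: 0.0
```

Call:
{"name": "jog_arm", "arguments": {
  "plan": [
    [0, 0, 0.6, 0, 1],
    [0.25, -0.3, 0.6, 0, 1],
    [0.5, -0.6, 0.6, 0, 1],
    [0.73, -0.87, 0.6, 0, 1]
  ]
}}

```text
time: 25.05
tool_pos: [0.4369, 0.2339, 0.1889]
tool_rot: [3.141, 0.002, -0.026]
contact_force: [-0.1, -0.0, -0.0]
opening: 0.0922
grip_force: 0.0
```

Call:
{"name": "jog_arm", "arguments": {
  "plan": [
    [0.25, -0.3, 0, 0, 1],
    [0.5, -0.6, 0, 0, 1],
    [0.73, -0.87, 0, 0, 1]
  ]
}}

```text
time: 25.35
tool_pos: [0.4954, 0.164, 0.1884]
tool_rot: [3.141, 0.003, -0.027]
contact_force: [0.3, -0.5, 0.4]
opening: 0.0918
grip_force: 0.0
```

Call:
{"name": "jog_arm", "arguments": {
  "plan": [
    [0.25, -0.3, 0, 0, 1],
    [0.5, -0.6, 0, 0, 1],
    [0.73, -0.87, 0, 0, 1]
  ]
}}

```text
time: 25.65
tool_pos: [0.5538, 0.0944, 0.1882]
tool_rot: [3.141, 0.003, -0.027]
contact_force: [1.2, 0.3, 0.6]
opening: 0.0919
grip_force: 0.0
```

Call:
{"name": "jog_arm", "arguments": {
  "plan": [
    [0.25, -0.3, 0, 0, 1],
    [0.5, -0.6, 0, 0, 1],
    [0.73, -0.87, 0, 0, 1]
  ]
}}

```text
time: 25.95
tool_pos: [0.6122, 0.0249, 0.188]
tool_rot: [-3.142, 0.003, -0.027]
contact_force: [0.5, 0.2, 0.5]
opening: 0.0917
grip_force: 0.0
```

Run:
```python
from h import *
cal=cams.calibration("wrist");im=cams.read_camera("wrist")
s=readout.observe();print(s["tool_pos"],s["tool_rot"],s["opening"])
t=cams.read_camera("top");cv2.imwrite("pics/m4.png",np.vstack([im[20:270,170:570].repeat(2,0).repeat(2,1)]))
cv2.imwrite("pics/t4.png",t)
r=lambda a:np.round((np.array(a)-[170,20])*2,1)
for n,p in dict(jar=(.671,-.042,.05)).items():print(n,r(proj("wrist",p,cal)))
import pickle;pickle.dump(cal,open("cal4.pkl","wb"))
```

```text
[0.61460936 0.0214119  0.18774337] [ 3.13972051e+00  1.12573754e-03 -2.94433824e-02] 0.09169032773870779
jar [435.1 209.6]
```

View pics/m4.png

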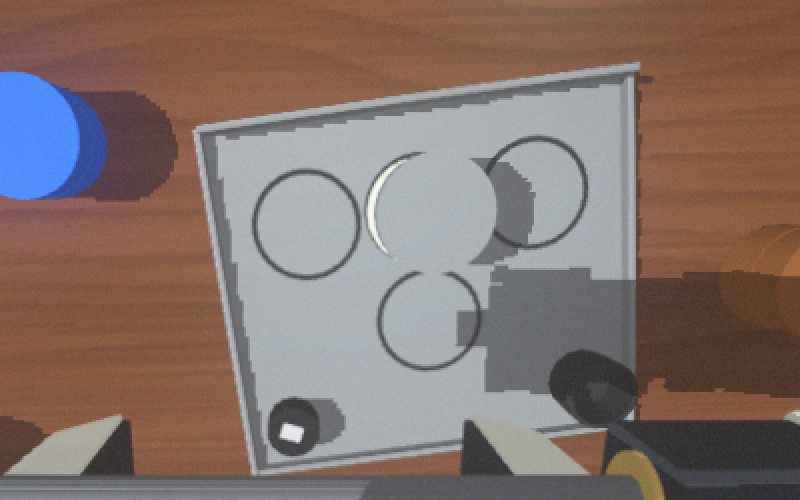

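The jar lid is centred at (437,212) against a predicted (435,210), so the jar is at about (0.670, -0.043). The place rings are now visible at (306.5,224), (536,192) and (429,320.5).

Call:
{"name": "jog_arm", "arguments": {
  "plan": [
    [0.25, -0.3, -0.2, 0, 1],
    [0.5, -0.6, -0.4, 0, 1],
    [0.67, -0.78, -0.6, 0, 1],
    [0.67, -0.78, -0.6, 0, 1],
    [0.67, -0.78, -0.6, 0, 1],
    [0.67, -0.78, -0.6, 0, 1]
  ]
}}

```text
time: 26.65
tool_pos: [0.6653, -0.035, 0.1427]
tool_rot: [-3.141, 0.0, -0.026]
contact_force: [-1.2, 0.4, 1.1]
opening: 0.0917
grip_force: 0.0
```

Run:
```python
from h import *
import pickle;cal=pickle.load(open("cal4.pkl","rb"))
for n,p,z in (("jar",(437,212),.05),("left",(306.5,224),.004),("right",(536,192),.004),("front",(429,320.5),.004)):
  print(n,np.round(1000*at("wrist",p[0]/2-.25+170,p[1]/2-.25+20,z,cal),1))
t=cv2.imread("pics/t4.png");cv2.imwrite("pics/st4.png",t[170:310,150:260].repeat(4,0).repeat(4,1))
```

```text
jar [670.1 -42.7]
left [663.8  18.5]
right [ 677.8 -106.5]
front [608.1 -50.2]
```

View pics/st4.png

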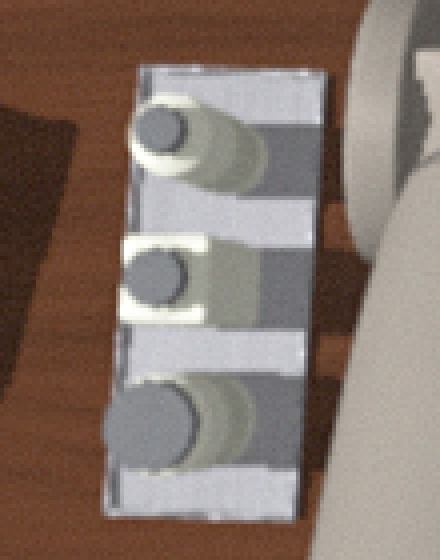

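The three bottles stand upright on the side tray. Now the jar.

Call:
{"name": "jog_arm", "arguments": {
  "plan": [
    [0.06, -0.09, -0.3, 0, 1],
    [0.06, -0.09, -0.6, 0, 1],
    [0.06, -0.09, -0.85, 0, 1],
    [0.06, -0.09, -0.85, 0, 1],
    [0.06, -0.09, -0.85, 0, 1]
  ]
}}

```text
time: 27.15
tool_pos: [0.6707, -0.0426, 0.0756]
tool_rot: [3.141, -0.001, -0.026]
contact_force: [0.1, 0.7, 0.3]
opening: 0.0917
grip_force: 0.0
```

Call:
{"name": "jog_arm", "arguments": {
  "plan": [
    [0, 0, -0.3, 0, 1],
    [0, 0, -0.6, 0, 1],
    [0, 0, -0.7, 0, 1],
    [0, 0, -0.7, 0, 1],
    [0, 0, -0.7, 0, 1]
  ]
}}

```text
time: 27.65
tool_pos: [0.6717, -0.0435, 0.0202]
tool_rot: [3.141, -0.003, -0.026]
contact_force: [0.3, 0.4, 0.5]
opening: 0.0916
grip_force: 0.0
```

Call:
{"name": "jog_arm", "arguments": {
  "plan": [
    [-0.01, 0, -0.05, 0, 1],
    [-0.01, 0, -0.05, 0, 1],
    [-0.01, 0, -0.05, 0, -1],
    [-0.01, 0, -0.05, 0, -1],
    [-0.01, 0, -0.05, 0, -1],
    [-0.01, 0, -0.05, 0, -1],
    [-0.01, 0, -0.05, 0, -1],
    [-0.01, 0, -0.05, 0, -1],
    [-0.01, 0, -0.05, 0, -1],
    [-0.01, 0, -0.05, 0, -1]
  ]
}}

```text
time: 28.65
tool_pos: [0.6698, -0.0434, 0.0143]
tool_rot: [3.142, 0.0, -0.027]
contact_force: [-0.8, 0.1, -0.7]
opening: 0.056
grip_force: 15.0
```

Call:
{"name": "jog_arm", "arguments": {
  "plan": [
    [0, 0, 0.2, 0, -1],
    [0, 0, 0.5, 0, -1],
    [0, 0, 0.8, 0, -1],
    [0, 0, 1, 0, -1],
    [0, 0, 1, 0, -1]
  ]
}}

```text
time: 29.15
tool_pos: [0.6715, -0.0437, 0.0983]
tool_rot: [3.14, -0.006, -0.027]
contact_force: [0.9, 0.3, -0.8]
opening: 0.0557
grip_force: 15.0
```

Call:
{"name": "jog_arm", "arguments": {
  "plan": [
    [0, 0, 0.35, 0, -1],
    [-0.2, -0.25, 0.7, 0, -1],
    [-0.4, -0.55, 0.7, 0, -1],
    [-0.63, -0.87, 0.7, 0, -1]
  ]
}}

```text
time: 29.55
tool_pos: [0.619, -0.1133, 0.1507]
tool_rot: [3.141, -0.001, -0.025]
contact_force: [0.5, -1.2, -1.9]
opening: 0.0557
grip_force: 15.0
```

Call:
{"name": "jog_arm", "arguments": {
  "plan": [
    [-0.21, -0.3, 0, 0, -1],
    [-0.42, -0.6, 0, 0, -1],
    [-0.63, -0.87, 0, 0, -1]
  ]
}}

```text
time: 29.85
tool_pos: [0.5677, -0.1835, 0.1497]
tool_rot: [-3.141, 0.001, -0.027]
contact_force: [-0.4, -0.8, -2.0]
opening: 0.0556
grip_force: 15.0
```

Call:
{"name": "jog_arm", "arguments": {
  "plan": [
    [-0.21, -0.3, 0, 0, -1],
    [-0.42, -0.6, 0, 0, -1],
    [-0.63, -0.87, 0, 0, -1]
  ]
}}

```text
time: 30.15
tool_pos: [0.5173, -0.253, 0.1496]
tool_rot: [-3.141, 0.001, -0.027]
contact_force: [0.3, -0.1, -1.8]
opening: 0.0555
grip_force: 15.0
```

Call:
{"name": "jog_arm", "arguments": {
  "plan": [
    [-0.21, -0.3, 0, 0, -1],
    [-0.42, -0.6, 0, 0, -1],
    [-0.63, -0.87, 0, 0, -1],
    [-0.63, -0.87, 0, 0, -1],
    [-0.63, -0.87, 0, 0, -1]
  ]
}}

```text
time: 30.65
tool_pos: [0.4677, -0.3218, 0.1498]
tool_rot: [-3.141, 0.001, -0.028]
contact_force: [0.6, 0.0, -1.9]
opening: 0.0557
grip_force: 15.0
```

Call:
{"name": "jog_arm", "arguments": {
  "plan": [
    [0, 0, -0.2, 0, -1],
    [0, 0, -0.5, 0, -1],
    [0, 0, -0.75, 0, -1],
    [0, 0, -0.85, 0, -1],
    [0, 0, -0.85, 0, -1],
    [0, 0, -0.85, 0, -1]
  ]
}}

```text
time: 31.25
tool_pos: [0.4689, -0.3217, 0.083]
tool_rot: [3.141, -0.001, -0.026]
contact_force: [0.1, -0.2, -2.1]
opening: 0.0561
grip_force: 15.0
```

Call:
{"name": "jog_arm", "arguments": {
  "plan": [
    [0, -0.01, -0.05, 0, -1],
    [0, -0.01, -0.1, 0, -1],
    [0, -0.01, -0.15, 0, -1],
    [0, -0.01, -0.15, 0, -1],
    [0, -0.01, -0.15, 0, -1]
  ]
}}

```text
time: 31.75
tool_pos: [0.4681, -0.3226, 0.0703]
tool_rot: [-3.142, 0.0, -0.027]
contact_force: [-0.6, 0.7, -1.9]
opening: 0.0557
grip_force: 15.0
```

Call:
{"name": "jog_arm", "arguments": {
  "plan": [
    [0, 0, -0.01, 0, -1],
    [0, 0, -0.01, 0, -1],
    [0, 0, -0.01, 0, -1]
  ]
}}

```text
time: 32.05
tool_pos: [0.4682, -0.3226, 0.0701]
tool_rot: [3.141, -0.0, -0.027]
contact_force: [-3.6, 1.0, 5.6]
opening: 0.0554
grip_force: 15.0
```

Call:
{"name": "jog_arm", "arguments": {
  "plan": [
    [0, 0, 0, 0, 1],
    [0, 0, 0, 0, 1],
    [0, 0, 0, 0, 1],
    [0, 0, 0, 0, 1],
    [0, 0, 0, 0, 1],
    [0, 0, 0.4, 0, 1],
    [0, 0, 0.9, 0, 1],
    [0, 0, 1, 0, 1],
    [0, 0, 1, 0, 1]
  ]
}}

```text
time: 32.95
tool_pos: [0.4689, -0.3233, 0.1512]
tool_rot: [3.139, -0.003, -0.027]
contact_force: [-0.3, -0.0, 0.1]
opening: 0.0922
grip_force: 0.0
```

Run:
```python
from h import *
cal=cams.calibration("wrist");im=cams.read_camera("wrist");sc=cams.read_camera("scene")
cv2.imwrite("pics/j5.png",np.hstack([im,sc[60:200,120:300].repeat(2,0).repeat(2,1)[:280].copy() if 0 else cv2.resize(sc[60:200,120:300],(514,400))])[:, ::1][:, 200:1000])
print(readout.observe()["tool_pos"])
```

```text
[ 0.46768073 -0.32217944  0.1485671 ]
```

View pics/j5.png

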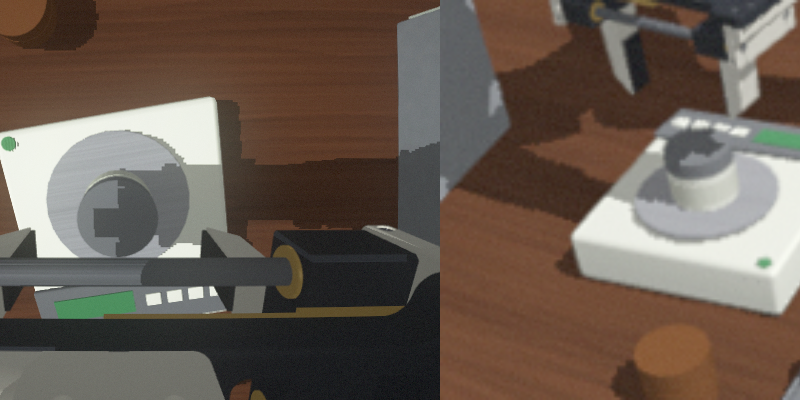

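The jar stands upright in the middle of the pan (lid at (118,217) on the pan centred near (118,200), which fits the perspective). Now I go back for the wide bottle.

Call:
{"name": "jog_arm", "arguments": {
  "plan": [
    [0, 0, 0.5, 0, 1],
    [-0.04, 0.3, 0.9, 0, 1],
    [-0.1, 0.7, 0.9, 0, 1],
    [-0.14, 0.98, 0.9, 0, 1]
  ]
}}

```text
time: 33.45
tool_pos: [0.4563, -0.2427, 0.2207]
tool_rot: [-3.14, 0.001, -0.027]
contact_force: [0.2, -0.1, -0.4]
opening: 0.0915
grip_force: 0.0
```

Call:
{"name": "jog_arm", "arguments": {
  "plan": [
    [-0.05, 0.33, 0, 0, 1],
    [-0.1, 0.66, 0, 0, 1],
    [-0.14, 0.98, 0, 0, 1]
  ]
}}

```text
time: 33.75
tool_pos: [0.4447, -0.1644, 0.2198]
tool_rot: [-3.14, 0.003, -0.027]
contact_force: [0.1, 0.5, 0.7]
opening: 0.0913
grip_force: 0.0
```

Call:
{"name": "jog_arm", "arguments": {
  "plan": [
    [-0.05, 0.33, 0, 0, 1],
    [-0.1, 0.66, 0, 0, 1],
    [-0.14, 0.98, 0, 0, 1]
  ]
}}

```text
time: 34.05
tool_pos: [0.4335, -0.0861, 0.2199]
tool_rot: [-3.14, 0.003, -0.027]
contact_force: [-0.2, 0.4, 0.4]
opening: 0.0918
grip_force: 0.0
```

Call:
{"name": "jog_arm", "arguments": {
  "plan": [
    [-0.05, 0.33, 0, 0, 1],
    [-0.1, 0.66, 0, 0, 1],
    [-0.14, 0.98, 0, 0, 1]
  ]
}}

```text
time: 34.35
tool_pos: [0.4223, -0.0078, 0.22]
tool_rot: [-3.141, 0.003, -0.027]
contact_force: [-0.1, -0.7, -0.0]
opening: 0.0917
grip_force: 0.0
```

Call:
{"name": "jog_arm", "arguments": {
  "plan": [
    [-0.05, 0.33, 0, 0, 1],
    [-0.1, 0.66, 0, 0, 1],
    [-0.14, 0.98, 0, 0, 1]
  ]
}}

```text
time: 34.65
tool_pos: [0.411, 0.0704, 0.22]
tool_rot: [3.141, 0.003, -0.027]
contact_force: [0.8, 0.2, -0.3]
opening: 0.0913
grip_force: 0.0
```

Call:
{"name": "jog_arm", "arguments": {
  "plan": [
    [-0.05, 0.33, 0, 0, 1],
    [-0.1, 0.66, 0, 0, 1],
    [-0.14, 0.98, 0, 0, 1]
  ]
}}

```text
time: 34.95
tool_pos: [0.3999, 0.1487, 0.22]
tool_rot: [3.141, 0.003, -0.027]
contact_force: [0.8, -0.1, -0.0]
opening: 0.0917
grip_force: 0.0
```

Call:
{"name": "jog_arm", "arguments": {
  "plan": [
    [-0.05, 0.33, 0, 0, 1],
    [-0.1, 0.66, 0, 0, 1],
    [-0.14, 0.98, 0, 0, 1]
  ]
}}

```text
time: 35.25
tool_pos: [0.3887, 0.227, 0.2199]
tool_rot: [3.14, 0.003, -0.026]
contact_force: [-0.5, -0.0, 0.4]
opening: 0.0917
grip_force: 0.0
```

Call:
{"name": "jog_arm", "arguments": {
  "plan": [
    [-0.05, 0.33, 0, 0, 1],
    [-0.1, 0.66, 0, 0, 1],
    [-0.14, 0.98, 0, 0, 1],
    [-0.14, 0.98, 0, 0, 1],
    [-0.14, 0.98, 0, 0, 1]
  ]
}}

```text
time: 35.75
tool_pos: [0.3779, 0.3043, 0.22]
tool_rot: [3.14, 0.003, -0.025]
contact_force: [-0.5, -0.6, 0.1]
opening: 0.0917
grip_force: 0.0
```

Call:
{"name": "jog_arm", "arguments": {
  "plan": [
    [0, 0, -0.3, 0, 1],
    [0, 0, -0.6, 0, 1],
    [0, 0, -0.9, 0, 1],
    [0, 0, -1, 0, 1],
    [0, 0, -1, 0, 1]
  ]
}}

```text
time: 36.25
tool_pos: [0.3781, 0.3034, 0.1405]
tool_rot: [3.14, 0.003, -0.028]
contact_force: [1.2, -0.1, 0.6]
opening: 0.0913
grip_force: 0.0
```

Call:
{"name": "jog_arm", "arguments": {
  "plan": [
    [0, 0, -0.3, 0, 1],
    [0, 0, -0.6, 0, 1],
    [0, 0, -0.94, 0, 1],
    [0, 0, -0.94, 0, 1],
    [0, 0, -0.94, 0, 1],
    [0, 0, -0.94, 0, 1]
  ]
}}

```text
time: 36.85
tool_pos: [0.3798, 0.3051, 0.0681]
tool_rot: [-3.14, -0.003, -0.027]
contact_force: [-0.2, 0.6, 0.9]
opening: 0.0919
grip_force: 0.0
```

Call:
{"name": "jog_arm", "arguments": {
  "plan": [
    [0, 0, 0, 0, -1],
    [0, 0, 0, 0, -1],
    [0, 0, 0, 0, -1],
    [0, 0, 0, 0, -1],
    [0, 0, 0, 0, -1],
    [0, 0, 0, 0, -1],
    [0, 0, 0, 0, -1],
    [0, 0, 0, 0, -1],
    [0, 0, 0, 0, -1],
    [0, 0, 0, 0, -1]
  ]
}}

```text
time: 37.85
tool_pos: [0.3786, 0.3046, 0.0664]
tool_rot: [3.142, -0.0, -0.027]
contact_force: [-1.0, -0.0, 4.0]
opening: 0.0574
grip_force: 15.0
```

Call:
{"name": "jog_arm", "arguments": {
  "plan": [
    [0, 0, 0.2, 0, -1],
    [0, 0, 0.5, 0, -1],
    [0, 0, 0.8, 0, -1],
    [0, 0, 1, 0, -1],
    [0, 0, 1, 0, -1]
  ]
}}

```text
time: 38.35
tool_pos: [0.3795, 0.3051, 0.1478]
tool_rot: [-3.14, -0.003, -0.027]
contact_force: [0.6, 0.1, -2.4]
opening: 0.0573
grip_force: 15.0
```

Call:
{"name": "jog_arm", "arguments": {
  "plan": [
    [0.05, -0.2, 0.1, 0, -1],
    [0.15, -0.5, 0.1, 0, -1],
    [0.36, -0.86, 0.1, 0, -1]
  ]
}}

```text
time: 38.65
tool_pos: [0.4061, 0.2352, 0.153]
tool_rot: [3.141, 0.003, -0.025]
contact_force: [0.4, -0.6, -3.7]
opening: 0.0575
grip_force: 15.0
```

Call:
{"name": "jog_arm", "arguments": {
  "plan": [
    [0.3, -0.3, 0, 0, -1],
    [0.6, -0.57, 0, 0, -1],
    [0.95, -0.86, 0, 0, -1],
    [0.95, -0.86, 0, 0, -1]
  ]
}}

```text
time: 39.05
tool_pos: [0.4859, 0.1642, 0.1527]
tool_rot: [3.14, -0.0, -0.03]
contact_force: [-0.8, 0.5, -2.7]
opening: 0.0575
grip_force: 15.0
```

Call:
{"name": "jog_arm", "arguments": {
  "plan": [
    [0.3, -0.3, 0, 0, -1],
    [0.6, -0.57, 0, 0, -1],
    [0.95, -0.86, 0, 0, -1],
    [0.95, -0.86, 0, 0, -1]
  ]
}}

```text
time: 39.45
tool_pos: [0.5614, 0.0957, 0.1526]
tool_rot: [3.141, 0.0, -0.03]
contact_force: [-0.6, 0.3, -2.1]
opening: 0.0572
grip_force: 15.0
```

Call:
{"name": "jog_arm", "arguments": {
  "plan": [
    [0.16, -0.3, 0, 0, -1],
    [0.33, -0.6, 0, 0, -1],
    [0.5, -0.86, 0, 0, -1]
  ]
}}

```text
time: 39.75
tool_pos: [0.5985, 0.0294, 0.1527]
tool_rot: [-3.141, 0.003, -0.026]
contact_force: [0.0, -0.1, -2.4]
opening: 0.0574
grip_force: 15.0
```

Call:
{"name": "jog_arm", "arguments": {
  "plan": [
    [0.16, -0.3, 0, 0, -1],
    [0.33, -0.6, 0, 0, -1],
    [0.5, -0.86, 0, 0, -1]
  ]
}}

```text
time: 40.05
tool_pos: [0.6386, -0.0395, 0.1526]
tool_rot: [-3.141, 0.003, -0.026]
contact_force: [0.5, 0.2, -2.9]
opening: 0.0573
grip_force: 15.0
```

Call:
{"name": "jog_arm", "arguments": {
  "plan": [
    [0.16, -0.3, 0, 0, -1],
    [0.33, -0.6, 0, 0, -1],
    [0.5, -0.85, 0, 0, -1],
    [0.5, -0.85, 0, 0, -1],
    [0.5, -0.85, 0, 0, -1],
    [0.5, -0.85, 0, 0, -1]
  ]
}}

```text
time: 40.65
tool_pos: [0.6785, -0.1059, 0.1534]
tool_rot: [-3.141, 0.002, -0.026]
contact_force: [0.4, 0.3, -3.3]
opening: 0.0574
grip_force: 15.0
```

Call:
{"name": "jog_arm", "arguments": {
  "plan": [
    [0.01, -0.01, -0.2, 0, -1],
    [0.01, -0.01, -0.5, 0, -1],
    [0.01, -0.01, -0.8, 0, -1],
    [0.01, -0.01, -0.95, 0, -1],
    [0.01, -0.01, -0.95, 0, -1],
    [0.01, -0.01, -0.95, 0, -1],
    [0.01, -0.01, -0.95, 0, -1]
  ]
}}

```text
time: 41.35
tool_pos: [0.6811, -0.1082, 0.0801]
tool_rot: [3.141, -0.003, -0.026]
contact_force: [0.0, -0.3, -2.2]
opening: 0.0576
grip_force: 15.0
```

Call:
{"name": "jog_arm", "arguments": {
  "plan": [
    [-0.01, 0.015, -0.05, 0, -1],
    [-0.01, 0.015, -0.1, 0, -1],
    [-0.01, 0.015, -0.13, 0, -1],
    [-0.01, 0.015, -0.13, 0, -1],
    [-0.01, 0.015, -0.13, 0, -1],
    [-0.01, 0.015, -0.13, 0, -1]
  ]
}}

```text
time: 41.95
tool_pos: [0.6793, -0.1071, 0.0679]
tool_rot: [3.142, 0.0, -0.027]
contact_force: [-0.4, 0.6, -2.2]
opening: 0.0573
grip_force: 15.0
```

Call:
{"name": "jog_arm", "arguments": {
  "plan": [
    [0, 0.005, -0.007, 0, -1],
    [0, 0.005, -0.007, 0, -1],
    [0, 0.005, -0.007, 0, 1],
    [0, 0.005, -0.007, 0, 1],
    [0, 0.005, -0.007, 0, 1],
    [0, 0.005, -0.007, 0, 1],
    [0, 0.005, -0.007, 0, 1],
    [0, 0.005, 0.4, 0, 1],
    [0, 0.005, 0.9, 0, 1],
    [0, 0.005, 1, 0, 1]
  ]
}}

```text
time: 42.95
tool_pos: [0.6818, -0.1072, 0.1536]
tool_rot: [3.139, -0.009, -0.027]
contact_force: [0.5, -0.5, 0.4]
opening: 0.0916
grip_force: 0.0
```

Call:
{"name": "jog_arm", "arguments": {
  "plan": [
    [-0.1, 0.2, 0.35, 0, 1],
    [-0.3, 0.55, 0.35, 0, 1],
    [-0.46, 0.85, 0.35, 0, 1]
  ]
}}

```text
time: 43.25
tool_pos: [0.6422, -0.0379, 0.1765]
tool_rot: [3.142, -0.001, -0.027]
contact_force: [0.3, 0.6, -0.2]
opening: 0.092
grip_force: 0.0
```

Call:
{"name": "jog_arm", "arguments": {
  "plan": [
    [-0.15, 0.3, 0, 0, 1],
    [-0.3, 0.57, 0, 0, 1],
    [-0.46, 0.85, 0, 0, 1]
  ]
}}

```text
time: 43.55
tool_pos: [0.6051, 0.0302, 0.1756]
tool_rot: [3.141, 0.0, -0.027]
contact_force: [-0.0, 0.3, -0.1]
opening: 0.0917
grip_force: 0.0
```

Call:
{"name": "jog_arm", "arguments": {
  "plan": [
    [-0.15, 0.3, 0, 0, 1],
    [-0.3, 0.57, 0, 0, 1],
    [-0.46, 0.85, 0, 0, 1]
  ]
}}

```text
time: 43.85
tool_pos: [0.5683, 0.0982, 0.1757]
tool_rot: [3.142, 0.0, -0.027]
contact_force: [0.4, 0.3, 0.4]
opening: 0.0921
grip_force: 0.0
```

Call:
{"name": "jog_arm", "arguments": {
  "plan": [
    [-0.15, 0.3, 0, 0, 1],
    [-0.3, 0.57, 0, 0, 1],
    [-0.46, 0.85, 0, 0, 1]
  ]
}}

```text
time: 44.15
tool_pos: [0.5315, 0.1662, 0.1757]
tool_rot: [3.141, 0.0, -0.027]
contact_force: [0.2, 0.0, 0.1]
opening: 0.0918
grip_force: 0.0
```

Call:
{"name": "jog_arm", "arguments": {
  "plan": [
    [-0.15, 0.3, 0, 0, 1],
    [-0.3, 0.57, 0, 0, 1],
    [-0.46, 0.85, 0, 0, 1]
  ]
}}

```text
time: 44.45
tool_pos: [0.4947, 0.2342, 0.1757]
tool_rot: [3.141, 0.0, -0.027]
contact_force: [-0.0, -0.6, -0.2]
opening: 0.0917
grip_force: 0.0
```

Call:
{"name": "jog_arm", "arguments": {
  "plan": [
    [-0.15, 0.3, 0, 0, 1],
    [-0.3, 0.57, 0, 0, 1],
    [-0.45, 0.83, 0, 0, 1],
    [-0.45, 0.83, 0, 0, 1],
    [-0.45, 0.83, 0, 0, 1],
    [-0.45, 0.83, 0, 0, 1]
  ]
}}

```text
time: 45.05
tool_pos: [0.4598, 0.299, 0.1758]
tool_rot: [3.141, -0.0, -0.027]
contact_force: [0.1, -0.8, -0.2]
opening: 0.0921
grip_force: 0.0
```

Call:
{"name": "jog_arm", "arguments": {
  "plan": [
    [0, 0, -0.3, 0, 1],
    [0, 0, -0.6, 0, 1],
    [0, 0, -0.9, 0, 1],
    [0, 0, -1, 0, 1],
    [0, 0, -1, 0, 1],
    [0, 0, -1, 0, 1]
  ]
}}

```text
time: 45.65
tool_pos: [0.4603, 0.2997, 0.0969]
tool_rot: [-3.141, -0.001, -0.027]
contact_force: [0.3, -0.4, 0.1]
opening: 0.092
grip_force: 0.0
```

Call:
{"name": "jog_arm", "arguments": {
  "plan": [
    [0, 0, -0.24, 0, 1],
    [0, 0, -0.24, 0, 1],
    [0, 0, -0.24, 0, 1],
    [0, 0, -0.24, 0, -1],
    [0, 0, -0.24, 0, -1],
    [0, 0, -0.24, 0, -1],
    [0, 0, -0.24, 0, -1],
    [0, 0, -0.24, 0, -1],
    [0, 0, -0.24, 0, -1],
    [0, 0, -0.24, 0, -1],
    [0, 0, -0.24, 0, -1],
    [0, 0, -0.24, 0, -1]
  ]
}}

```text
time: 46.85
tool_pos: [0.4594, 0.2997, 0.0768]
tool_rot: [3.141, 0.0, -0.027]
contact_force: [-0.4, -0.0, 1.0]
opening: 0.0496
grip_force: 15.0
```

Call:
{"name": "jog_arm", "arguments": {
  "plan": [
    [0, 0, 0.2, 0, -1],
    [0, 0, 0.5, 0, -1],
    [0, 0, 0.8, 0, -1],
    [0, 0, 1, 0, -1],
    [0, 0, 1, 0, -1]
  ]
}}

```text
time: 47.35
tool_pos: [0.4604, 0.3003, 0.1586]
tool_rot: [-3.14, -0.004, -0.027]
contact_force: [0.6, -0.4, -2.1]
opening: 0.0498
grip_force: 15.0
```

Call:
{"name": "jog_arm", "arguments": {
  "plan": [
    [0.1, -0.25, 0, 0, -1],
    [0.25, -0.55, 0, 0, -1],
    [0.38, -0.87, 0, 0, -1]
  ]
}}

```text
time: 47.65
tool_pos: [0.4893, 0.2295, 0.1552]
tool_rot: [3.141, 0.002, -0.026]
contact_force: [0.3, -0.7, -2.4]
opening: 0.0496
grip_force: 15.0
```

Call:
{"name": "jog_arm", "arguments": {
  "plan": [
    [0.13, -0.3, 0, 0, -1],
    [0.26, -0.6, 0, 0, -1],
    [0.38, -0.87, 0, 0, -1]
  ]
}}

```text
time: 47.95
tool_pos: [0.5198, 0.1593, 0.1551]
tool_rot: [3.141, 0.003, -0.027]
contact_force: [0.2, -0.0, -2.2]
opening: 0.0496
grip_force: 15.0
```

Call:
{"name": "jog_arm", "arguments": {
  "plan": [
    [0.13, -0.3, 0, 0, -1],
    [0.26, -0.6, 0, 0, -1],
    [0.38, -0.87, 0, 0, -1]
  ]
}}

```text
time: 48.25
tool_pos: [0.5502, 0.0898, 0.155]
tool_rot: [3.141, 0.003, -0.027]
contact_force: [0.8, -0.3, -2.7]
opening: 0.0497
grip_force: 15.0
```

Call:
{"name": "jog_arm", "arguments": {
  "plan": [
    [0.13, -0.3, 0, 0, -1],
    [0.26, -0.6, 0, 0, -1],
    [0.38, -0.87, 0, 0, -1]
  ]
}}

```text
time: 48.55
tool_pos: [0.5806, 0.0202, 0.1549]
tool_rot: [-3.142, 0.003, -0.027]
contact_force: [-0.1, 0.4, -2.5]
opening: 0.0498
grip_force: 15.0
```

Call:
{"name": "jog_arm", "arguments": {
  "plan": [
    [0.13, -0.3, 0, 0, -1],
    [0.26, -0.6, 0, 0, -1],
    [0.38, -0.87, 0, 0, -1],
    [0.38, -0.87, 0, 0, -1],
    [0.38, -0.87, 0, 0, -1],
    [0.38, -0.87, 0, 0, -1]
  ]
}}

```text
time: 49.15
tool_pos: [0.6106, -0.0474, 0.1557]
tool_rot: [-3.141, 0.002, -0.026]
contact_force: [0.0, 0.2, -2.7]
opening: 0.0499
grip_force: 15.0
```

Call:
{"name": "jog_arm", "arguments": {
  "plan": [
    [0, 0, -0.2, 0, -1],
    [0, 0, -0.5, 0, -1],
    [0, 0, -0.75, 0, -1],
    [0, 0, -0.85, 0, -1],
    [0, 0, -0.85, 0, -1],
    [0, 0, -0.85, 0, -1],
    [0, 0, -0.85, 0, -1]
  ]
}}

```text
time: 49.85
tool_pos: [0.6121, -0.0482, 0.09]
tool_rot: [3.141, -0.002, -0.026]
contact_force: [0.7, 0.2, -2.8]
opening: 0.0504
grip_force: 15.0
```

Call:
{"name": "jog_arm", "arguments": {
  "plan": [
    [0, -0.01, -0.05, 0, -1],
    [0, -0.01, -0.1, 0, -1],
    [0, -0.01, -0.13, 0, -1],
    [0, -0.01, -0.13, 0, -1],
    [0, -0.01, -0.13, 0, -1],
    [0, -0.01, -0.13, 0, -1]
  ]
}}

```text
time: 50.45
tool_pos: [0.6114, -0.049, 0.0783]
tool_rot: [3.142, 0.0, -0.027]
contact_force: [0.1, 0.4, -2.3]
opening: 0.05
grip_force: 15.0
```

Call:
{"name": "jog_arm", "arguments": {
  "plan": [
    [0, 0, -0.007, 0, -1],
    [0, 0, -0.007, 0, -1],
    [0, 0, -0.007, 0, 1],
    [0, 0, -0.007, 0, 1],
    [0, 0, -0.007, 0, 1],
    [0, 0, -0.007, 0, 1],
    [0, 0, -0.007, 0, 1],
    [0, 0, 0.4, 0, 1],
    [0, 0, 0.9, 0, 1],
    [0, 0, 1, 0, 1]
  ]
}}

```text
time: 51.45
tool_pos: [0.6137, -0.0495, 0.1633]
tool_rot: [3.14, -0.008, -0.027]
contact_force: [0.3, 0.4, -0.2]
opening: 0.092
grip_force: 0.0
```

Call:
{"name": "jog_arm", "arguments": {
  "plan": [
    [0, 0.1, 0.3, 0, 1],
    [-0.1, 0.5, 0.3, 0, 1],
    [-0.18, 0.86, 0.3, 0, 1]
  ]
}}

```text
time: 51.75
tool_pos: [0.5969, 0.0202, 0.1828]
tool_rot: [3.142, -0.001, -0.028]
contact_force: [-0.8, 0.7, -1.0]
opening: 0.0917
grip_force: 0.0
```

Call:
{"name": "jog_arm", "arguments": {
  "plan": [
    [-0.06, 0.3, 0, 0, 1],
    [-0.12, 0.6, 0, 0, 1],
    [-0.18, 0.86, 0, 0, 1]
  ]
}}

```text
time: 52.05
tool_pos: [0.5821, 0.0898, 0.182]
tool_rot: [-3.142, 0.0, -0.026]
contact_force: [-0.1, 0.6, -0.6]
opening: 0.0919
grip_force: 0.0
```

Call:
{"name": "jog_arm", "arguments": {
  "plan": [
    [-0.06, 0.3, 0, 0, 1],
    [-0.12, 0.6, 0, 0, 1],
    [-0.18, 0.86, 0, 0, 1]
  ]
}}

```text
time: 52.35
tool_pos: [0.5677, 0.1585, 0.182]
tool_rot: [3.142, 0.0, -0.026]
contact_force: [-0.1, -0.6, 0.9]
opening: 0.0918
grip_force: 0.0
```

Call:
{"name": "jog_arm", "arguments": {
  "plan": [
    [-0.06, 0.3, 0, 0, 1],
    [-0.12, 0.6, 0, 0, 1],
    [-0.18, 0.86, 0, 0, 1]
  ]
}}

```text
time: 52.65
tool_pos: [0.5533, 0.2273, 0.1819]
tool_rot: [3.141, 0.0, -0.026]
contact_force: [-0.8, 0.1, -0.4]
opening: 0.0917
grip_force: 0.0
```

Call:
{"name": "jog_arm", "arguments": {
  "plan": [
    [-0.06, 0.3, 0, 0, 1],
    [-0.12, 0.6, 0, 0, 1],
    [-0.18, 0.86, 0, 0, 1],
    [-0.18, 0.86, 0, 0, 1],
    [-0.18, 0.86, 0, 0, 1],
    [-0.18, 0.86, 0, 0, 1]
  ]
}}

```text
time: 53.25
tool_pos: [0.5395, 0.2941, 0.1821]
tool_rot: [3.141, 0.0, -0.027]
contact_force: [0.9, 0.3, 0.2]
opening: 0.0917
grip_force: 0.0
```

Down to about 0.089.

Call:
{"name": "jog_arm", "arguments": {
  "plan": [
    [0, 0.02, -0.3, 0, 1],
    [0, 0.02, -0.6, 0, 1],
    [0, 0.02, -0.9, 0, 1],
    [0, 0.02, -1, 0, 1],
    [0, 0.02, -1, 0, 1],
    [0, 0.02, -1, 0, 1]
  ]
}}

```text
time: 53.85
tool_pos: [0.5402, 0.2964, 0.1034]
tool_rot: [-3.141, -0.001, -0.027]
contact_force: [0.5, -0.3, 0.2]
opening: 0.0916
grip_force: 0.0
```

Call:
{"name": "jog_arm", "arguments": {
  "plan": [
    [0, 0, -0.16, 0, 1],
    [0, 0, -0.16, 0, 1],
    [0, 0, -0.16, 0, -1],
    [0, 0, -0.16, 0, -1],
    [0, 0, -0.16, 0, -1],
    [0, 0, -0.16, 0, -1],
    [0, 0, -0.16, 0, -1],
    [0, 0, -0.16, 0, -1],
    [0, 0, -0.16, 0, -1],
    [0, 0, -0.16, 0, -1],
    [0, 0, -0.16, 0, -1],
    [0, 0, -0.16, 0, -1]
  ]
}}

```text
time: 55.05
tool_pos: [0.5394, 0.2965, 0.0896]
tool_rot: [3.141, -0.0, -0.027]
contact_force: [-0.3, -1.0, -0.1]
opening: 0.0468
grip_force: 14.9
```

Call:
{"name": "jog_arm", "arguments": {
  "plan": [
    [0, 0, 0.2, 0, -1],
    [0, 0, 0.5, 0, -1],
    [0, 0, 0.8, 0, -1],
    [0, 0, 1, 0, -1],
    [0, 0, 1, 0, -1]
  ]
}}

```text
time: 55.55
tool_pos: [0.5405, 0.2971, 0.1718]
tool_rot: [-3.14, -0.004, -0.027]
contact_force: [0.1, -0.0, -1.8]
opening: 0.0468
grip_force: 14.9
```

Call:
{"name": "jog_arm", "arguments": {
  "plan": [
    [0.1, -0.25, 0, 0, -1],
    [0.25, -0.55, 0, 0, -1],
    [0.39, -0.87, 0, 0, -1]
  ]
}}

```text
time: 55.85
tool_pos: [0.5701, 0.2265, 0.1679]
tool_rot: [3.141, 0.002, -0.025]
contact_force: [0.2, -0.2, -1.9]
opening: 0.0469
grip_force: 14.9
```

Call:
{"name": "jog_arm", "arguments": {
  "plan": [
    [0.13, -0.3, 0, 0, -1],
    [0.26, -0.6, 0, 0, -1],
    [0.39, -0.87, 0, 0, -1]
  ]
}}

```text
time: 56.15
tool_pos: [0.6014, 0.156, 0.1678]
tool_rot: [3.141, 0.003, -0.027]
contact_force: [-0.4, 0.8, -2.4]
opening: 0.0468
grip_force: 14.9
```

Call:
{"name": "jog_arm", "arguments": {
  "plan": [
    [0.13, -0.3, 0, 0, -1],
    [0.26, -0.6, 0, 0, -1],
    [0.39, -0.87, 0, 0, -1]
  ]
}}

```text
time: 56.45
tool_pos: [0.6326, 0.0865, 0.1677]
tool_rot: [3.141, 0.003, -0.027]
contact_force: [0.6, -0.1, -2.2]
opening: 0.0469
grip_force: 14.9
```

Call:
{"name": "jog_arm", "arguments": {
  "plan": [
    [0.13, -0.3, 0, 0, -1],
    [0.26, -0.6, 0, 0, -1],
    [0.4, -0.87, 0, 0, -1],
    [0.4, -0.87, 0, 0, -1],
    [0.4, -0.87, 0, 0, -1],
    [0.4, -0.87, 0, 0, -1]
  ]
}}

```text
time: 57.05
tool_pos: [0.6643, 0.0191, 0.1686]
tool_rot: [-3.141, 0.002, -0.026]
contact_force: [-0.6, 0.3, -2.2]
opening: 0.047
grip_force: 14.9
```

Call:
{"name": "jog_arm", "arguments": {
  "plan": [
    [0, 0, -0.2, 0, -1],
    [0, 0, -0.5, 0, -1],
    [0, 0, -0.75, 0, -1],
    [0, 0, -0.85, 0, -1],
    [0, 0, -0.85, 0, -1],
    [0, 0, -0.85, 0, -1],
    [0, 0, -0.85, 0, -1]
  ]
}}

```text
time: 57.75
tool_pos: [0.6658, 0.0183, 0.103]
tool_rot: [3.141, -0.003, -0.026]
contact_force: [0.1, 0.6, -1.5]
opening: 0.047
grip_force: 14.9
```

Call:
{"name": "jog_arm", "arguments": {
  "plan": [
    [0, 0, -0.05, 0, -1],
    [0, 0, -0.1, 0, -1],
    [0, 0, -0.13, 0, -1],
    [0, 0, -0.13, 0, -1],
    [0, 0, -0.13, 0, -1],
    [0, 0, -0.13, 0, -1]
  ]
}}

```text
time: 58.35
tool_pos: [0.665, 0.0181, 0.0911]
tool_rot: [3.142, 0.0, -0.027]
contact_force: [0.6, -0.1, -1.5]
opening: 0.0468
grip_force: 14.9
```

Release, lift and clear towards the robot side, then inspect.

Call:
{"name": "jog_arm", "arguments": {
  "plan": [
    [0, 0, -0.007, 0, -1],
    [0, 0, -0.007, 0, -1],
    [0, 0, -0.007, 0, 1],
    [0, 0, -0.007, 0, 1],
    [0, 0, -0.007, 0, 1],
    [0, 0, -0.007, 0, 1],
    [0, 0, -0.007, 0, 1],
    [0, 0, 0.4, 0, 1],
    [0, 0, 0.9, 0, 1],
    [0, 0, 1, 0, 1]
  ]
}}

```text
time: 59.35
tool_pos: [0.6673, 0.0181, 0.1766]
tool_rot: [3.141, -0.009, -0.026]
contact_force: [0.4, -0.5, 0.2]
opening: 0.0917
grip_force: 0.0
```

Call:
{"name": "jog_arm", "arguments": {
  "plan": [
    [0, 0, 0.5, 0, 1],
    [-0.1, 0.3, 0.8, 0, 1],
    [-0.3, 0.6, 0.8, 0, 1],
    [-0.6, 0.9, 0.8, 0, 1]
  ]
}}

```text
time: 59.75
tool_pos: [0.6172, 0.0907, 0.2354]
tool_rot: [-3.141, -0.002, -0.027]
contact_force: [-0.2, 0.1, -0.3]
opening: 0.0914
grip_force: 0.0
```

Call:
{"name": "jog_arm", "arguments": {
  "plan": [
    [-0.3, 0.3, 0, 0, 1],
    [-0.6, 0.6, 0, 0, 1],
    [-0.9, 0.9, 0, 0, 1],
    [-0.9, 0.9, 0, 0, 1]
  ]
}}

```text
time: 60.15
tool_pos: [0.5422, 0.1649, 0.2353]
tool_rot: [-3.141, 0.001, -0.023]
contact_force: [0.2, -1.1, -0.0]
opening: 0.0919
grip_force: 0.0
```

Call:
{"name": "jog_arm", "arguments": {
  "plan": [
    [-0.3, 0.3, 0, 0, 1],
    [-0.6, 0.6, 0, 0, 1],
    [-0.9, 0.9, 0, 0, 1],
    [-0.9, 0.9, 0, 0, 1],
    [-0.9, 0.9, 0, 0, 1],
    [-0.9, 0.9, 0, 0, 1]
  ]
}}

```text
time: 60.75
tool_pos: [0.4739, 0.2335, 0.235]
tool_rot: [3.141, -0.0, -0.027]
contact_force: [0.3, -0.1, 0.1]
opening: 0.0916
grip_force: 0.0
```

Run:
```python
from h import *
t=cams.read_camera("top");o=cv2.imread("pics/top0.png")
z=lambda i:cv2.resize(i[115:225,285:405],None,fx=3.3,fy=3.3,interpolation=cv2.INTER_CUBIC)
a=np.hstack([z(o),z(t)])
b=cv2.resize(t[120:310,170:525],(a.shape[1]*300//400,int(190*a.shape[1]*.75/355)));b=b[:230] if 0 else cv2.resize(b,(420,225))
c=cv2.resize(cams.read_camera("scene")[60:280,150:400],(256,225))
d=np.hstack([b,c]);p=np.zeros((225,a.shape[1],3),np.uint8);p[:,:d.shape[1]]=d
cv2.imwrite("pics/end.png",np.vstack([a,p[:,:a.shape[1]]]))
```

```text
(no output)
```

View pics/end.png

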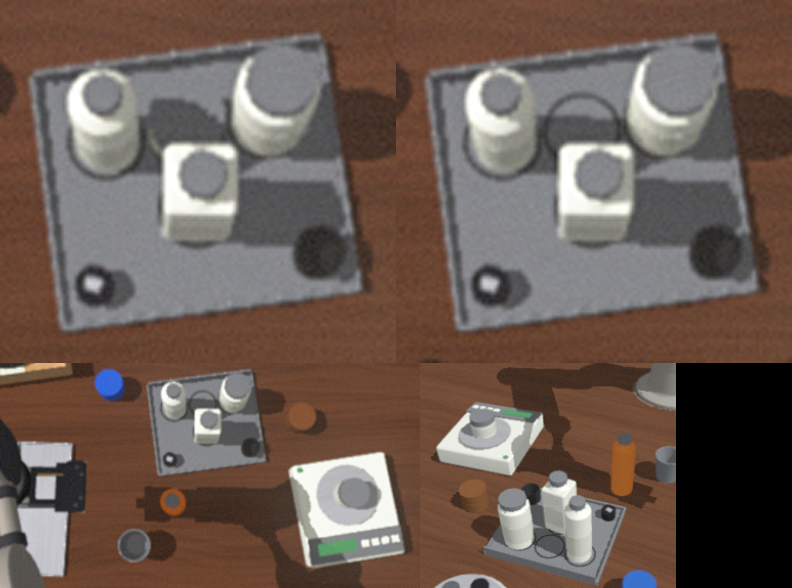

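The before and after crops match: the bottles are on their marks and the bystanders have not moved. The jar is centred on the pan; its ~7 px offset in the top view is height parallax.

```bash
python3 -c "
from cell import ticket
print(ticket.hand_in())"
```

```text
the job is handed in; nothing more can be done
None
```

The job is handed in at about 61 s on the robot's clock: the jar is upright in the middle of the balance pan, all three bottles are back upright on their places in the bottle tray, and the final pictures show nothing else moved or knocked over.

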